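# Make up two fixture kits for the life testers

## Robot

A 6-joint arm with a two-finger parallel gripper is mounted at the origin on the work surface. World frame = base frame: x ahead of the robot, y to its left, z up, the work surface at z = 0. Lengths are in m, angles in rad, forces in N, time in s.
With the tool pointing down it reaches from about 0.275 to 0.725 m from the base axis. Payload 5.6 kg.
Tool frame: the origin (TCP) lies at the very end of the fingers, on their centre line; the grasp point (between the pads) lies 19 mm behind it; y points along the fingers, z is the direction in which the jaws open and shut, and the axes are right-handed (so a half turn about y gives the same grasp; the last joint's range is limited). The gripper opens to 85 mm and grips with 20 to 120 N. Pads are 22 mm wide; open, the fingers measure 114 mm over their backs; the gripper's body (76 mm by 85 mm) begins 54 mm behind the grasp point. The pads swing forward as they close: fully open they stand 13 mm farther back than shut.
Start: joints at [0.285, 0.255, 0.108, 0, -1.424, -0.285], TCP at [0.55, 0, 0.231] pointing down, gripper open.
Joint ranges: [-2.95, 2.95], [-1.21, 1.97], [-1.09, 1.5], [-2.87, 1.71], [-2.94, -0.07], [-3.05, 3.05]. Speed limits (rad/s): [2.57, 2.57, 3.14, 3.14, 3.14, 3.14].

## Interface

Orientations are given as a 3x3 rotation matrix whose columns are the frame's x, y, z axes.
In Python, from plant import state, vision, ticket gives the robot as it stands.
- The arm moves only by the tool jog_arm, never from a script. Its argument "plan" is a list of rows, each a list of 5 numbers: the shift along the tool's x, y, z in m, then the turn about the tool's y in degrees, then the closure in counts, from 0 (fully open) to 255 (shut). In form: [[x, y, z, turn, fingers], ...]. A call has 1 to 10 rows; each row is the pose to reach, as a shift and turn from the pose commanded when the call began, along the tool's axes at that moment; what a row does not reach only later rows make up. A row lasts 1/10 s, in which the tool goes at most 50 mm and 8.59 degrees, less where a joint would pass 70% of its speed; a pose out of reach is approached as far as the arm can. A call with a gripper value outside its range is refused whole. The fingers move at their own pace and stop on an object; the grip force is fixed at half the most. Time passes only in rows, so rows that repeat a pose let the fingers close. It gives the time, the measured TCP pose, the force and the opening at its end, in the units of the state.
- state(): the state, without advancing time (a new reading comes with each control period).
- vision.get_image(name): name is "scene" or "side" or "wrist"; returns a dict with "color" (384x512x3 uint8, red, green, blue), "fx", "fy", "cx", "cy" (pixels), "extrinsics" (4x4, takes a point from camera to world coordinates); the wrist camera has in their place "mount" (4x4, takes a point from camera to tool coordinates, whose origin is the TCP and whose axes are the tool frame's). Camera axes: x right, y up, looking along -z (the intrinsics and any distortion apply to the point x, -y, -z); pixel columns grow to the right and rows downward; lengths in m; the calibration is good to about 2 mm. The wrist camera is an equidistant fisheye: a pixel r from the principal point sees the ray r / f radians off the axis. A picture is of the moment at which its call begins: read the wrist's pose just before it. There is no depth.
- ticket.hand_in(): hands the job in, once; it reports no verdict.
The state is a dict: "t": time; "joint_positions": joint angles; "qd": joint speeds; "joint_efforts": joint torques, N m; "eef_pos": TCP position; "orientation": TCP orientation; "ft_force": force on the tool from outside, world axes, zero at the start; "torque": the same for the moment, N m; "gripper_width": finger opening in m.
Only numpy, scipy, OpenCV 4.12 (cv2) and the standard library are available. Lean on these libraries where they do the work, as an engineer would, in place of code of your own. Each camera call takes 0.05 s, during which the arm holds its last target.

## Task

Make up the two fixture kits from the loose stock on the bench. The tray with three pockets gets the largest knobbed weight in its middle pocket and the sleeve and the slotted jaw block in its two end pockets, one each, either way round; the tray with two pockets gets the smallest knobbed weight and the plunger, one to each pocket, either way round. Set every part down gently (do not drop it), flat on the pocket's floor and upright as it stood on the bench, and leave the middle-sized weight standing where it is.

Things in the scene. Friction and masses are not known exactly. Their poses are not given: they have to be found in the camera images.
- tray3: Grey plastic kit tray with three equal open pockets in a row, floors black. Outside 232 mm (along its y axis) by 84 mm (along its x axis) by 16 mm high; base and walls 4 mm thick, so the pocket floors lie 4 mm above the table. Each pocket is 72 mm (along y) by 76 mm (along x). Pocket centres lie at x = 0 and y = -76, 0 and +76 mm of its own frame. Fixed to the table. Origin: centre of its underside; z up, y along the row of pockets.
- tray2: Grey plastic kit tray with two equal open pockets in a row, floors black. Outside 156 mm (along its y axis) by 84 mm (along its x axis) by 16 mm high; base and walls 4 mm thick, so the pocket floors lie 4 mm above the table. Each pocket is 72 mm (along y) by 76 mm (along x). Pocket centres lie at x = 0 and y = -38 and +38 mm of its own frame. Fixed to the table. Origin: centre of its underside; z up, y along the row of pockets.
- large_weight_mid (a point): The largest knobbed steel test weight of the three: round body 56 mm in diameter and 25 mm high, a 5 mm neck above it, then a round knob 24 mm in diameter and 16 mm high; 46 mm high in all, about 540 g. Stands upright, knob up. The point is at its centre, 23 mm above its underside; z is its own axis, up at the start. 
- middle_weight_mid (a point): The middle-sized knobbed steel test weight of the three: round body 38 mm in diameter and 21 mm high, a 5 mm neck above it, then a round knob 20 mm in diameter and 14 mm high; 40 mm high in all, about 220 g. Stands upright, knob up. The point is at its centre, 20 mm above its underside; z is its own axis, up at the start. It belongs to neither kit and stays where it is.
- small_weight_mid (a point): The smallest knobbed steel test weight of the three: round body 26 mm in diameter and 15 mm high, a 5 mm neck above it, then a round knob 16 mm in diameter and 14 mm high; 34 mm high in all, about 90 g. Stands upright, knob up. The point is at its centre, 17 mm above its underside; z is its own axis, up at the start. 
- sleeve_mid (a point): Plain aluminium sleeve (thick tube) standing on end, 40 mm outside and 22 mm inside diameter, 34 mm high, about 150 g. The point is at its centre, 17 mm above its underside; z along its bore, up.
- jaw_block_mid (a point): Aluminium slotted jaw block, 56 mm (its x) by 36 mm (its y) by 34 mm high, with an open slot 18 mm wide and 14 mm deep along its x in the top, slot up, about 130 g. The point is at the block's centre, 17 mm above its underside. It can be gripped across its two flat sides, which face along its y.
- plunger_mid (a point): Press plunger standing on its foot: round black foot 34 mm in diameter and 10 mm high, with a steel stem 16 mm in diameter rising from its middle, 62 mm high in all, about 100 g. The point is on the axis half-way up, 31 mm above its underside; z along the stem, up.

How it is judged:
At the end, for the whole second after the job is handed in: Three-pocket tray: largest weight in the middle, sleeve and jaw block one in each end; two-pocket tray: smallest weight and plunger, one a pocket. Each on its pocket floor (height within 5 mm), upright (0.12 rad), released, at rest (0.02 m/s); middle weight within 20 mm of its start (x of large_weight_mid in the frame of tray3 between -0.028 and 0.028 m and y of large_weight_mid in the frame of tray3 between -0.027 and 0.027 m and z of large_weight_mid in the frame of tray3 between 0.022 and 0.032 m and (((x of sleeve_mid in the frame of tray3 between -0.028 and 0.028 m and y of sleeve_mid in the frame of tray3 between 0.049 and 0.103 m and z of sleeve_mid in the frame of tray3 between 0.016 and 0.026 m) and (x of jaw_block_mid in the frame of tray3 between -0.028 and 0.028 m and y of jaw_block_mid in the frame of tray3 between -0.103 and -0.049 m and z of jaw_block_mid in the frame of tray3 between 0.016 and 0.026 m)) or ((x of sleeve_mid in the frame of tray3 between -0.028 and 0.028 m and y of sleeve_mid in the frame of tray3 between -0.103 and -0.049 m and z of sleeve_mid in the frame of tray3 between 0.016 and 0.026 m) and (x of jaw_block_mid in the frame of tray3 between -0.028 and 0.028 m and y of jaw_block_mid in the frame of tray3 between 0.049 and 0.103 m and z of jaw_block_mid in the frame of tray3 between 0.016 and 0.026 m))) and (((x of small_weight_mid in the frame of tray2 between -0.028 and 0.028 m and y of small_weight_mid in the frame of tray2 between 0.011 and 0.065 m and z of small_weight_mid in the frame of tray2 between 0.016 and 0.026 m) and (x of plunger_mid in the frame of tray2 between -0.028 and 0.028 m and y of plunger_mid in the frame of tray2 between -0.065 and -0.011 m and z of plunger_mid in the frame of tray2 between 0.03 and 0.04 m)) or ((x of small_weight_mid in the frame of tray2 between -0.028 and 0.028 m and y of small_weight_mid in the frame of tray2 between -0.065 and -0.011 m and z of small_weight_mid in the frame of tray2 between 0.016 and 0.026 m) and (x of plunger_mid in the frame of tray2 between -0.028 and 0.028 m and y of plunger_mid in the frame of tray2 between 0.011 and 0.065 m and z of plunger_mid in the frame of tray2 between 0.03 and 0.04 m))) and angle between each of large_weight_mid, small_weight_mid, sleeve_mid, jaw_block_mid, plunger_mid's own z axis and vertical below 0.12 rad and linear speed of each of large_weight, small_weight, sleeve, jaw_block, plunger below 0.02 m/s and distance of middle_weight_mid from where it was at the start of the episode below 0.02 m); the robot touches nothing.
It fails at once if a part of a kit is dropped or thrown (faster than 0.8 m/s while the fingers do not touch it, as after a fall of about 33 mm) ((linear speed of large_weight above 0.8 m/s and contact force between the fingers and large_weight below 0.01 N) or (linear speed of small_weight above 0.8 m/s and contact force between the fingers and small_weight below 0.01 N) or (linear speed of sleeve above 0.8 m/s and contact force between the fingers and sleeve below 0.01 N) or (linear speed of jaw_block above 0.8 m/s and contact force between the fingers and jaw_block below 0.01 N) or (linear speed of plunger above 0.8 m/s and contact force between the fingers and plunger below 0.01 N)).
It fails at once if the middle-sized weight is moved more than 20 mm from its place (distance of middle_weight_mid from where it was at the start of the episode above 0.02 m).
It also fails if it takes over 128 s, if anything falls off the work surface, if the arm or the gripper's body presses on something with over 40 N, if the wrist force passes 120 N, or if a joint passes its speed limit or range.

## Working session

There is one attempt and no reset: what is moved stays moved. The work goes in short steps, Python scripts to look and compute and a tool call to move; the robot and the scene stay as the last step left them, time stands still between calls to the robot, and variables do not carry over. Pictures are saved under pics/ and viewed, and the job is handed in when it is done.

Besides the shell and the picture viewer there is one more tool, called after "Emit:" by a JSON object that holds its "name" and its "arguments", one argument or row to a line. jog_arm: Moves the arm, as the interface text tells. Its arguments: {"type":"object","properties":{"plan":{"type":"array"}},"required":["plan"]}

```bash
ls; mkdir -p pics; python3 - <<'E'
from plant import state,vision
import cv2,numpy as np
s=state();print(s)
for n in ["scene","side","wrist"]:
    i=vision.get_image(n);cv2.imwrite(f"pics/a_{n}.png",i["color"][...,::-1])
    print(n,{k:(np.round(v,4).tolist() if k!="color" else 0) for k,v in i.items()})
E
```

```text
pics
{'t': 0.0, 'joint_positions': array([ 2.84591318e-01,  2.55774496e-01,  1.06991728e-01, -4.69742228e-04,
       -1.42386826e+00, -2.84591586e-01]), 'qd': array([-0.00048414,  0.0008025 , -0.00116352, -0.00034191, -0.00041951,
       -0.00147998]), 'joint_efforts': array([-4.48901856e-04, -3.86631560e+01,  2.37934113e+01,  5.36471218e+00,
       -6.25866101e-03, -4.57470776e-06]), 'eef_pos': array([5.49512160e-01, 5.43742200e-05, 2.30376966e-01]), 'orientation': array([[ 6.93976580e-05, -1.91055010e-03, -9.99998172e-01],
       [ 9.99999995e-01, -7.47414440e-05,  6.95405820e-05],
       [-7.48741682e-05, -9.99998172e-01,  1.91054490e-03]]), 'ft_force': array([-0.16062463, -0.68266595,  0.26330422]), 'torque': array([-0.02656145, -0.02246712,  0.00483367]), 'gripper_width': 0.08550497660339873}
scene {'color': 0, 'fx': 360.0071, 'fy': 360.0071, 'cx': 251.1451, 'cy': 189.9188, 'extrinsics': [[0.5036, -0.6986, 0.5083, 0.8563], [0.8638, 0.418, -0.2813, -0.1993], [-0.016, 0.5807, 0.8139, 0.6798], [0.0, 0.0, 0.0, 1.0]]}
side {'color': 0, 'fx': 487.4601, 'fy': 487.4601, 'cx': 248.9364, 'cy': 191.121, 'extrinsics': [[-0.9457, 0.1888, -0.2645, 0.2018], [-0.3248, -0.5261, 0.786, 0.8484], [0.0092, 0.8292, 0.5588, 0.6568], [0.0, 0.0, 0.0, 1.0]]}
wrist {'color': 0, 'fx': 297.3186, 'fy': 297.3186, 'cx': 257.4278, 'cy': 187.191, 'mount': [[0.0004, -0.9454, -0.3258, -0.0851], [0.0004, 0.3258, -0.9454, -0.1423], [1.0, 0.0003, 0.0005, 0.0001], [0.0, 0.0, 0.0, 1.0]]}
```

View pics/a_scene.png

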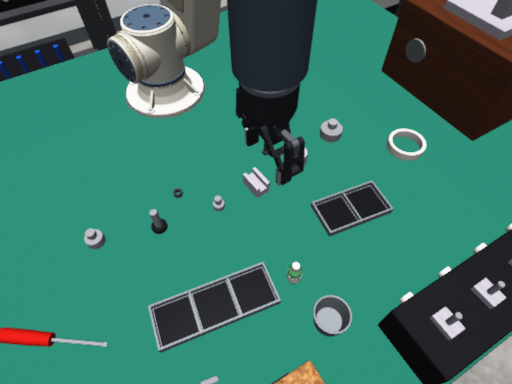

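View pics/a_side.png

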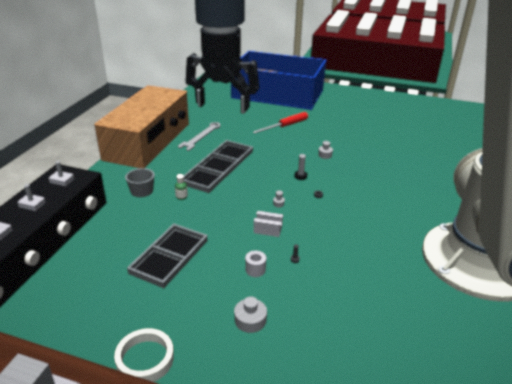

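View pics/a_wrist.png

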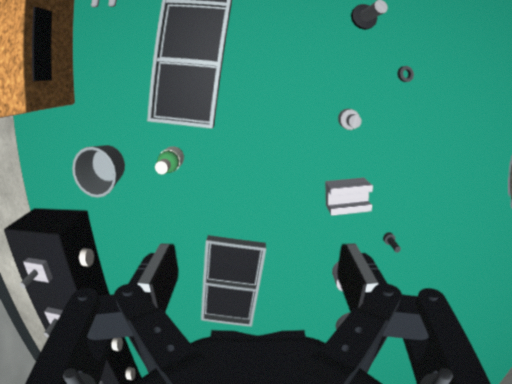

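The wrist, scene and side views all show both trays and the parts. In the side view: tray3 near (220,165), tray2 near (170,255), large weight (251,313), sleeve (256,263), jaw block (268,222), small weight (279,198), plunger (301,168), middle weight (326,149). There are also loose distractors: a bottle, cup, screw and ring. Next I'll build the helpers and take enlarged views.

```bash
cat > h.py <<'E'
from plant import state,vision
import cv2,numpy as np
def grab(n):
    s=state(); i=vision.get_image(n)
    if n=="wrist":
        T=np.eye(4);T[:3,:3]=s["orientation"];T[:3,3]=s["eef_pos"];i["E"]=T@np.array(i["mount"])
    else: i["E"]=np.array(i["extrinsics"])
    i["name"]=n; i["state"]=s
    return i
def ray(i,p):
    a=np.array([p[0]-i["cx"],p[1]-i["cy"]])/i["fx"]
    if i["name"]=="wrist":
        r=np.hypot(*a); d=np.array([np.sin(r)*a[0]/r,-np.sin(r)*a[1]/r,-np.cos(r)])
    else: d=np.array([a[0],-a[1],-1])
    d=i["E"][:3,:3]@d
    return i["E"][:3,3],d/np.linalg.norm(d)
def onplane(i,p,z):
    o,d=ray(i,p); return o+d*(z-o[2])/d[2]
def tri(obs):
    A=np.zeros((3,3));b=np.zeros(3);R=[]
    for i,p in obs:
        o,d=ray(i,p);P=np.eye(3)-np.outer(d,d);A+=P;b+=P@o;R.append((o,P))
    x=np.linalg.solve(A,b); return x,[round(1000*np.linalg.norm(P@(x-o)),1) for o,P in R]
def proj(i,X):
    c=np.linalg.inv(i["E"])@np.append(X,1);x,y,z=c[0],-c[1],-c[2]
    if i["name"]=="wrist":
        th=np.arctan2(np.hypot(x,y),z);k=th/np.hypot(x,y)
        return np.array([i["cx"]+i["fx"]*k*x,i["cy"]+i["fx"]*k*y])
    return np.array([i["cx"]+i["fx"]*x/z,i["cy"]+i["fx"]*y/z])
def save(i,f,box=None,k=1):
    c=i["color"][...,::-1]
    if box: x0,y0,x1,y1=box;c=c[y0:y1,x0:x1]
    cv2.imwrite(f,cv2.resize(c,None,fx=k,fy=k,interpolation=cv2.INTER_CUBIC))
def mask(i):
    hsv=cv2.cvtColor(i["color"],cv2.COLOR_RGB2HSV)
    g=cv2.inRange(hsv,(65,90,30),(95,255,255))
    return 255-g
def blobs(i,amin=40,amax=12000):
    n,l,st,ce=cv2.connectedComponentsWithStats(mask(i))
    return [(st[k],ce[k],l==k) for k in range(1,n) if amin<st[k][4]<amax]
E
python3 - <<'E'
from h import *
for n,b in [("scene",(70,100,400,350)),("side",(120,120,350,345)),("wrist",(140,0,430,200))]:
    i=grab(n);save(i,f"pics/b_{n}.png",b,{"scene":2.4,"side":2.6,"wrist":2.7}[n])
    print(n)
    for st,ce,m in blobs(i): print(st.tolist(),ce.round(1), i["color"][m].mean(0).round())
E
```

```text
scene
[320, 118, 23, 24, 425] [330.8 130. ] [137. 140. 145.]
[387, 128, 40, 33, 724] [406.1 143.9] [164. 170. 165.]
[243, 167, 27, 31, 515] [256.3 182.2] [158. 158. 166.]
[311, 180, 82, 56, 2585] [350.9 207.1] [61. 64. 68.]
[173, 188, 9, 9, 55] [177.2 192.4] [55. 63. 65.]
[213, 195, 12, 16, 146] [218.2 202.9] [137. 143. 147.]
[149, 209, 18, 24, 252] [157.1 221.7] [70. 73. 77.]
[379, 223, 133, 161, 11651] [455.6 313.9] [50. 50. 54.]
[84, 228, 21, 21, 345] [ 93.8 238. ] [140. 143. 148.]
[292, 261, 9, 12, 81] [295.6 266.6] [194. 201. 196.]
[148, 262, 133, 90, 5980] [211.8 305.5] [72. 75. 80.]
[287, 272, 16, 12, 86] [293.5 278.4] [112. 124. 114.]
[313, 295, 39, 41, 1277] [331.7 314.9] [127. 133. 139.]
[0, 327, 108, 20, 1100] [ 37.5 337.8] [190.  65.  61.]
[451, 335, 61, 49, 1533] [490.9 366.9] [169. 167. 161.]
[272, 360, 54, 24, 679] [302.  375.2] [197. 143.  89.]
[200, 376, 19, 8, 101] [210.1 380.1] [168. 174. 179.]
side
[253, 111, 56, 22, 377] [287.4 120.5] [140.  82.  74.]
[178, 122, 43, 29, 333] [199.1 136. ] [145. 162. 160.]
[175, 140, 78, 59, 2010] [212.7 167.5] [66. 74. 74.]
[318,
[... 573 characters left out ...]
5. 156.]
[109, 0, 8, 7, 47] [112.1   2.7] [145. 157. 158.]
[148, 0, 84, 128, 8610] [188.2  61.6] [ 94.  99. 102.]
[352, 0, 36, 29, 634] [368.5  13.6] [80. 84. 86.]
[399, 66, 15, 16, 140] [405.9  73.7] [69. 78. 79.]
[339, 109, 23, 21, 375] [349.7 118.9] [162. 170. 171.]
[73, 146, 52, 51, 2057] [ 97.7 169.5] [104. 113. 115.]
[160, 146, 24, 23, 175] [175.8 154.1] [112. 128. 115.]
[155, 158, 16, 17, 194] [162.7 166. ] [198. 207. 200.]
[510, 168, 2, 29, 43] [510.7 182.2] [74. 92. 81.]
[326, 178, 47, 38, 1514] [348.1 196.1] [174. 177. 182.]
[384, 233, 16, 19, 142] [391.3 241. ] [58. 64. 65.]
[201, 236, 66, 90, 4763] [231.4 279.8] [75. 80. 83.]
[500, 368, 12, 16, 105] [507.3 378. ] [ 92. 100.  95.]
```

```bash
python3 - <<'E'
from h import *
I={n:grab(n) for n in ["scene","side","wrist"]}
B={n:blobs(I[n]) for n in I}
def near(n,p):
    return min(B[n],key=lambda b:np.hypot(*(b[1]-p)))
P={"large":((331,130),(250,314),None),"mid":((94,238),(325,150),None),"small":((218,203),(279,199),(350,119)),
"jaw":((256,182),(268,223),(348,196)),"plunger":((157,222),(301,167),(368,14)),"ring":((177,192),(318,193),(406,74))}
for k,v in P.items():
    obs=[(I[n],near(n,np.array(p))[1]) for n,p in zip(I,v) if p]
    print(k,*[np.round(a,4) for a in tri(obs)])
    if k=="plunger": print(" 2view",*[np.round(a,4) for a in tri(obs[:2])])
for k,v in {"t3":((212,305),(213,167)),"t2":((351,207),(167,255),(231,280))}.items():
    C=[]
    for n,p in zip(I,v):
        m=near(n,np.array(p))[2].astype(np.uint8)
        c=max(cv2.findContours(m,0,2)[0],key=cv2.contourArea);h=cv2.convexHull(c)
        for e in np.arange(.01,.1,.005):
            a=cv2.approxPolyDP(h,e*cv2.arcLength(h,1),True)[:,0]
            if len(a)==4:break
        W=np.array([onplane(I[n],q,.016) for q in a])
        print(k,n,a.tolist(),W[:,:2].round(4).tolist(),"sides",np.linalg.norm(W-np.roll(W,-1,0),axis=1).round(3),"ctr",W.mean(0).round(4))
        C.append((I[n],a))
    # triangulate tops
    for q in C[0][1]:
        w=onplane(*C[0][:1],q,.016)
        j=min(C[1][1],key=lambda r:np.linalg.norm(onplane(C[1][0],r,.016)-w))
        print("  tri",*[np.round(x,4) for x in tri([(C[0][0],q),(C[1][0],j)])])
E
```

```text
large [0.3818 0.3015 0.0137] [0.4 0.4]
mid [ 0.3771 -0.3143  0.0136] [0.9 0.9]
small [ 0.4332 -0.0503  0.0127] [0.9 1.3 1.5]
jaw [0.4286 0.0505 0.0161] [0.9 1.4 0.7]
plunger [ 0.415  -0.1856  0.0242] [1.1 2.5 1.4]
 2view [ 0.4144 -0.1859  0.0244] [1.8 1.8]
ring [ 0.3955 -0.1165  0.0681] [7.7 3.2 9. ]
t3 scene [[263, 262], [278, 303], [158, 350], [150, 304]] [[0.6054, -0.0381], [0.6891, -0.0566], [0.6525, -0.2789], [0.5701, -0.262]] sides [0.086 0.225 0.084 0.227] ctr [ 0.6293 -0.1589  0.016 ]
t3 side [[252, 147], [209, 191], [175, 195], [225, 140]] [[0.567, -0.2585], [0.5937, -0.0216], [0.6613, 0.0204], [0.6506, -0.271]] sides [0.238 0.08  0.292 0.084] ctr [ 0.6181 -0.1327  0.016 ]
  tri [ 0.6007 -0.0358  0.0052] [0.6 0.6]
  tri [ 0.6859 -0.0425 -0.028 ] [9.1 9.1]
  tri [ 0.6524 -0.2787  0.0123] [1.2 1.2]
  tri [ 0.5687 -0.2624  0.0135] [0.4 0.4]
t2 scene [[372, 180], [391, 211], [329, 235], [312, 201]] [[0.5601, 0.2823], [0.6452, 0.261], [0.6237, 0.1107], [0.5369, 0.1303]] sides [0.088 0.152 0.089 0.154] ctr [0.5915 0.1961 0.016 ]
t2 side [[206, 234], [163, 287], [127, 269], [174, 223]] [[0.5373, 0.1282], [0.5509, 0.2947], [0.6369, 0.2751], [0.6164, 0.1168]] sides [0.167 0.088 0.16  0.08 ] ctr [0.5854 0.2037 0.016 ]
t2 wrist [[209, 236], [265, 243], [251, 325], [202, 319]] [[0.6165, 0.109], [0.5396, 0.1194], [0.5607, 0.2796], [0.6417, 0.2686]] sides [0.078 0.162 0.082 0.162] ctr [0.5896 0.1941 0.016 ]
  tri [0.5559 0.2879 0.0077] [0.6 0.6]
  tri [0.6426 0.2672 0.0073] [0.2 0.2]
  tri [0.6208 0.1122 0.0112] [1.5 1.5]
  tri [0.5371 0.1296 0.0171] [0.4 0.4]
```

View pics/b_scene.png

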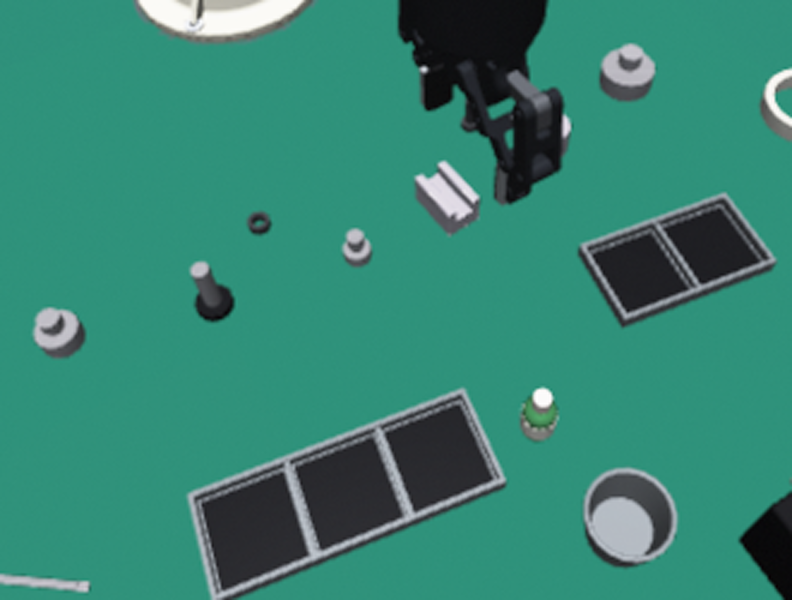

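View pics/b_side.png

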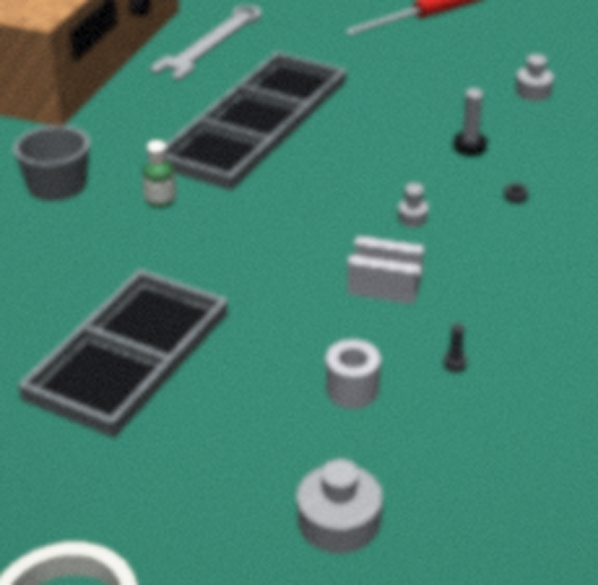

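The scene and side views give part positions to about 1–2 mm, and the jaw block, small weight and plunger heights look right. The tray corners are rougher. I'll fly the wrist camera over tray3, which also clears the sleeve for the fixed cameras.

Emit:
{"name": "jog_arm", "arguments": {
  "plan": [
    [-0.2, 0, -0.07, 0, 0],
    [-0.2, 0, -0.07, 0, 0],
    [-0.2, 0, -0.07, 0, 0],
    [-0.2, 0, -0.07, 0, 0],
    [-0.2, 0, -0.07, 0, 0],
    [-0.2, 0, -0.07, 0, 0],
    [-0.2, 0, -0.07, 0, 0],
    [-0.2, 0, -0.07, 0, 0]
  ]
}}

```text
t: 1.25
eef_pos: [0.6199, -0.1987, 0.2317]
orientation: [[-0.001, 0.001, -1.0], [1.0, 0.0, -0.001], [0.0, -1.0, -0.001]]
ft_force: [0.3, 0.1, 0.4]
gripper_width: 0.0852
```

```bash
python3 - <<'E'
from h import *
for n in ["scene","side","wrist"]:
    i=grab(n);save(i,f"pics/c_{n}.png");print(n,i["state"]["eef_pos"])
    for st,ce,m in blobs(i,60,30000): print(st.tolist(),ce.round(1))
E
```

```text
scene [ 0.61992676 -0.1987423   0.23173821]
[372, 0, 140, 140, 14208] [454.8  58.8]
[320, 118, 23, 24, 426] [330.8 130. ]
[387, 128, 40, 33, 725] [406.2 143.9]
[291, 146, 17, 21, 302] [298.6 155.6]
[243, 167, 27, 31, 516] [256.3 182.2]
[311, 180, 83, 56, 2588] [350.9 207.1]
[213, 195, 12, 16, 148] [218.2 202.9]
[379, 223, 133, 161, 11651] [455.6 313.9]
[84, 228, 21, 21, 345] [ 93.8 238. ]
[292, 261, 9, 12, 81] [295.6 266.6]
[148, 262, 133, 90, 5983] [211.8 305.5]
[287, 272, 16, 12, 88] [293.4 278.5]
[313, 295, 39, 41, 1279] [331.7 314.9]
[0, 327, 108, 20, 1101] [ 37.4 337.7]
[451, 335, 61, 49, 1533] [490.9 366.9]
[272, 360, 54, 24, 679] [302.  375.2]
[200, 376, 19, 8, 101] [210.1 380.1]
side [ 0.61995974 -0.19867234  0.23188337]
[253, 111, 56, 22, 376] [287.3 120.6]
[178, 122, 43, 29, 329] [199.  136.1]
[175, 140, 78, 59, 2005] [212.7 167.5]
[318, 140, 15, 19, 205] [325.2 149.8]
[296, 154, 11, 25, 175] [301.1 166.9]
[273, 190, 12, 18, 153] [278.6 198.7]
[253, 210, 31, 27, 652] [267.8 223. ]
[127, 223, 80, 65, 2667] [167.  254.8]
[291, 245, 8, 18, 81] [294.9 254.5]
[245, 250, 22, 27, 503] [255.3 262.7]
[234, 296, 34, 37, 970] [250.1 314.3]
[0, 328, 174, 56, 5833] [ 78.3 362.2]
wrist [ 0.61997464 -0.19867725  0.23189471]
[275, 0, 30, 33, 230] [288.7  15.9]
[142, 10, 43, 139, 2121] [162.7  80.8]
[422, 65, 32, 28, 685] [437.   78.6]
[211, 92, 88, 176, 11178] [251.8 177.4]
[394, 157, 35, 30, 559] [409.7 171.5]
[424, 207, 13, 13, 108] [429.9 212.5]
[501, 246, 11, 51, 351] [507.4 273.8]
[222, 276, 20, 18, 208] [232.4 283.2]
[224, 295, 12, 16, 150] [229.9 302.7]
```

View pics/c_wrist.png

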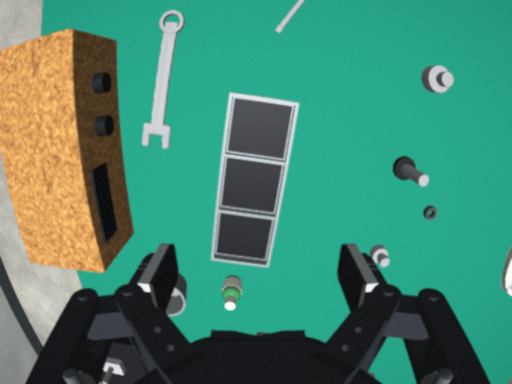

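View pics/c_scene.png

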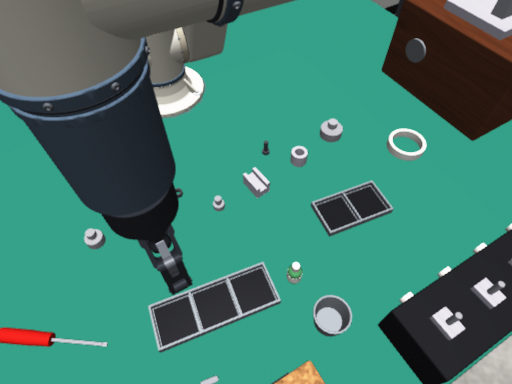

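The wrist view shows tray3 whole around (252,177). The scene view shows the sleeve clear at (299,156). I'll measure pocket floors as dark quads in each view and triangulate their corners for height.

```bash
cat > tray.py <<'E'
from h import *
def pockets(i,c,thr=62,r=100,amin=250):
    """dark floor quads inside the tray blob nearest c"""
    m=min(blobs(i,900,30000),key=lambda b:np.hypot(*(b[1]-c)))[2]
    g=i["color"].max(2)
    k=cv2.morphologyEx((m&(g<thr)).astype(np.uint8),cv2.MORPH_OPEN,np.ones((2,2)))
    out=[]
    for q in cv2.findContours(k,0,2)[0]:
        if cv2.contourArea(q)>amin:
            M=cv2.moments(q);out.append((np.array([M["m10"],M["m01"]])/M["m00"],cv2.contourArea(q)))
    return out
def fit(i,c):
    m=min(blobs(i,900,30000),key=lambda b:np.hypot(*(b[1]-c)))[2].astype(np.uint8)
    h=cv2.convexHull(max(cv2.findContours(m,0,2)[0],key=cv2.contourArea))[:,0]
    W=np.array([onplane(i,p,.010)[:2] for p in h],np.float32)*1000
    (cx,cy),sz,_=cv2.minAreaRect(W);bx=cv2.boxPoints(((cx,cy),sz,_))
    e=max([bx[1]-bx[0],bx[2]-bx[1]],key=np.linalg.norm); e=e*np.sign(e[1])
    return np.round([cx,cy],1),np.round(sz,1),round(float(np.degrees(np.arctan2(-e[0],e[1]))),2)
E
python3 - <<'E'
from tray import *
I={n:grab(n) for n in ["scene","side","wrist"]}
cs={"t3":{"scene":(212,305),"side":(213,167),"wrist":(252,177)},"t2":{"scene":(351,207),"side":(167,255)}}
for t in cs:
    for n,c in cs[t].items():
        print(t,n,"rect",fit(I[n],np.array(c)))
        for p,a in pockets(I[n],np.array(c)): print("   ",p.round(1),a,onplane(I[n],p,.004).round(4))
P={"sleeve":((298.6,155.6),(255.3,262.7)),"screw":((266,148),(294.9,254.6))}
for k,(a,b) in P.items(): print(k,*[np.round(x,4) for x in tri([(I["scene"],a),(I["side"],b)])])
print("small w/ wrist ok; mid:",*[np.round(x,4) for x in tri([(I["scene"],(93.8,238)),(I["side"],(325.3,149.7)),(I["wrist"],(437,78.6))])])
print("plunger",*[np.round(x,4) for x in tri([(I["wrist"],(409.7,171.5)),(I["side"],(301,166.8))])])
print("ring wrist",onplane(I["wrist"],(429.9,212.5),.004))
print("ring scene",onplane(I["scene"],(177.2,192.4),.004), onplane(I["side"],(317.9,193.4),.004))
E
```

```text
t3 scene rect (array([ 627.7, -158.1]), array([235.,  89.]), -8.34)
    [176.2 321.7] 1245.0 [ 0.6202 -0.2334  0.004 ]
    [215.4 306.1] 1155.5 [ 0.6313 -0.1582  0.004 ]
    [252.9 291.1] 1074.0 [ 0.6423 -0.0831  0.004 ]
t3 side rect (array([ 636.7, -130.2]), array([304.7, 111.2]), -9.5)
t3 wrist rect (array([ 629.4, -157.2]), array([236.9,  86.3]), -8.35)
    [244.  237.4] 1639.0 [ 0.6391 -0.0817  0.004 ]
t2 scene rect (array([589.3, 199.6]), array([163.6,  90.9]), -8.16)
    [337.1 214. ] 660.5 [0.5871 0.1632 0.004 ]
    [366.9 202.9] 615.5 [0.5981 0.2383 0.004 ]
t2 side rect (array([587.7, 200.1]), array([169.5,  94.5]), -8.22)
    [158.4 265.7] 580.0 [0.5924 0.2358 0.004 ]
    [180.3 243.5] 485.0 [0.5814 0.1609 0.004 ]
sleeve [0.4131 0.1792 0.0176] [0.6 0.6]
screw [0.3481 0.1266 0.0135] [0.8 0.8]
small w/ wrist ok; mid: [ 0.3776 -0.3146  0.0133] [0.7 1.4 1.1]
plunger [ 0.4147 -0.1868  0.0245] [1.6 1.6]
ring wrist [ 0.35427763 -0.11582141  0.004     ]
ring scene [ 0.35289987 -0.1155183   0.004     ] [ 0.35280882 -0.11602903  0.004     ]
```

Pockets and parts agree across views, and the ring at 0.353,-0.116 matches in all three. Quick height check on the tops the fingers will grip, plus the jaw block's yaw.

```bash
python3 - <<'E'
from h import *
S=grab("scene");D=grab("side")
for k,a,b in [("large knob top .046",(332.5,122.1),(250.8,300.8)),("small knob .034",(218.3,198.8),(279.2,192.7)),("plunger .062",(153.3,212.1),(302.3,155.8)),("jaw top .034",(257,179.2),(268.8,217.7)),("sleeve top .034",(299,152.3),(255.8,257.3)),
 ("t2 rim near-left .016",(312,201),(206,234)),("t3 rim",(150,304),(252,147)),("t3 rim far",(158,350),(225,140))]:
    print(k,*[np.round(x,4) for x in tri([(S,a),(D,b)])])
save(S,"pics/d_jaw.png",(225,130,325,205),8)
save(D,"pics/d_jaws.png",(235,195,315,285),6)
E
```

```text
large knob top .046 [0.3825 0.2991 0.0436] [1.2 1.2]
small knob .034 [ 0.4323 -0.0489  0.0298] [1.8 1.8]
plunger .062 [ 0.4125 -0.1844  0.058 ] [0.9 0.9]
jaw top .034 [0.4281 0.0507 0.0295] [3.1 3.1]
sleeve top .034 [0.4131 0.1784 0.0305] [1.1 1.1]
t2 rim near-left .016 [0.5371 0.1296 0.0171] [0.4 0.4]
t3 rim [ 0.5687 -0.2624  0.0135] [0.4 0.4]
t3 rim far [ 0.6524 -0.2787  0.0123] [1.2 1.2]
```

View pics/d_jaw.png

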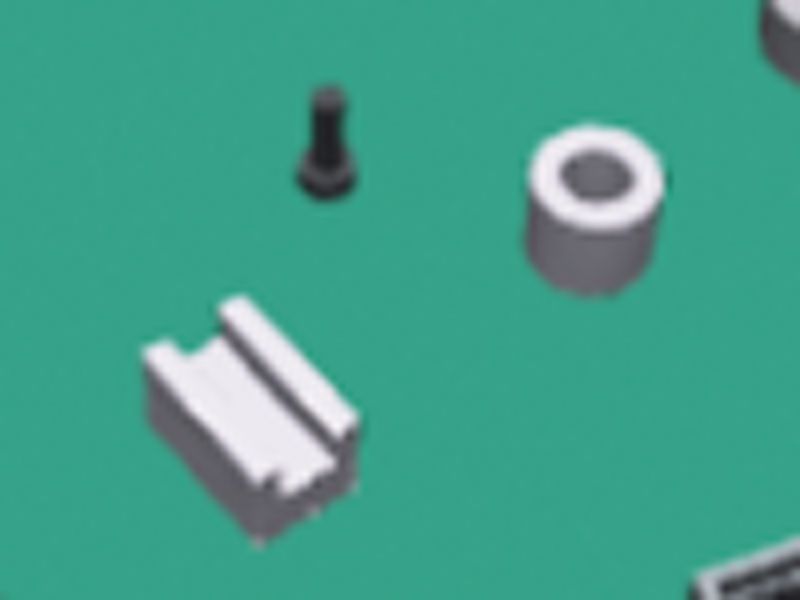

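View pics/d_jaws.png

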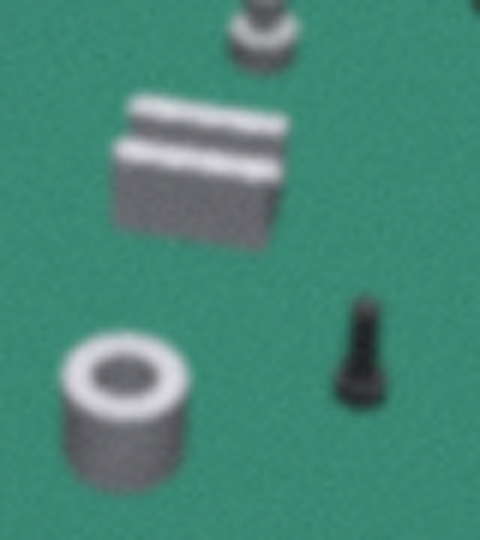

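Measured top heights come out 2–5 mm below the text values, which fits hand-picked pixels plus calibration. Now to the large weight: hover above it first.

Emit:
{"name": "jog_arm", "arguments": {
  "plan": [
    [0.25, 0, 0.12, 0, 0],
    [0.25, 0, 0.12, 0, 0],
    [0.25, 0, 0.12, 0, 0],
    [0.25, 0, 0.12, 0, 0],
    [0.25, 0, 0.12, 0, 0],
    [0.499, 0, 0.238, 0, 0],
    [0.499, 0, 0.238, 0, 0],
    [0.499, 0, 0.238, 0, 0],
    [0.499, 0, 0.238, 0, 0],
    [0.499, 0, 0.238, 0, 0]
  ]
}}

```text
t: 2.65
eef_pos: [0.4034, 0.2529, 0.2317]
orientation: [[-0.0, 0.001, -1.0], [1.0, 0.001, -0.0], [0.001, -1.0, -0.001]]
ft_force: [0.7, 0.1, 0.0]
gripper_width: 0.0854
```

Emit:
{"name": "jog_arm", "arguments": {
  "plan": [
    [0, 0, 0, 0, 0],
    [0, 0, 0, 0, 0],
    [0, 0, 0, 0, 0],
    [0, 0, 0, 0, 0]
  ]
}}

```text
t: 3.05
eef_pos: [0.4052, 0.2503, 0.2314]
orientation: [[0.002, 0.0, -1.0], [1.0, -0.0, 0.002], [-0.0, -1.0, -0.0]]
ft_force: [-0.0, 0.5, -0.4]
gripper_width: 0.0852
```

```bash
python3 - <<'E'
from h import *
S=grab("scene");D=grab("side");W=grab("wrist");save(W,"pics/e_w.png");print(W["state"]["eef_pos"])
for i,a,b in [(S,(243.75,174),(258.5,190.25)),(S,(252,170),(267,184)),(D,(255,220),(281.2,223.7)),(D,(257.5,212.5),(282.5,215.5))]:
    A,B=onplane(i,a,.034),onplane(i,b,.034);print(A.round(4),B.round(4),np.degrees(np.arctan2(B[1]-A[1],B[0]-A[0])),np.linalg.norm(A-B))
for st,ce,m in blobs(W,60,30000): print(st.tolist(),ce.round(1))
E
```

```text
[0.40517784 0.25032508 0.23135182]
[0.406  0.0319 0.034 ] [0.4622 0.0373 0.034 ] 5.561922969943791 0.05645997948759672
[0.4056 0.0538 0.034 ] [0.4572 0.0624 0.034 ] 9.368036895411914 0.052335045214006656
[0.4493 0.071  0.034 ] [0.394  0.0646 0.034 ] -173.48816878932112 0.05574077633664855
[0.4526 0.044  0.034 ] [0.3991 0.0363 0.034 ] -171.78167455812266 0.054070812195582935
[0, 0, 38, 31, 1005] [16.9 13.2]
[212, 0, 50, 15, 604] [235.2   5.7]
[460, 0, 52, 79, 2883] [491.   31.2]
[296, 50, 15, 14, 165] [303.1  56. ]
[88, 62, 64, 121, 6905] [118.3 119.6]
[231, 82, 36, 36, 746] [248.6  99.6]
[253, 172, 44, 46, 1594] [274.1 195. ]
```

View pics/e_w.png

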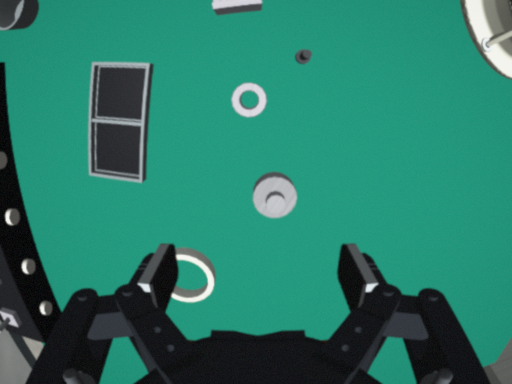

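```bash
python3 - <<'E'
from tray import *
S=grab("scene");W=grab("wrist")
print("knob",onplane(W,(274.5,202),.046),"large3v",*tri([(W,(274.5,202)),(S,(332.5,122.1))]))
print("blob",onplane(W,(274.1,195),.014))
print("ring",onplane(W,(180,280),.01),onplane(W,(214,280),.01),onplane(W,(190,248),.01))
print("sleeve",onplane(W,(249,99.8),.034), tri([(W,(248.6,99.6)),(S,(299,152.3))]))
print("t2",fit(W,np.array((118,120))),[(p.round(1),onplane(W,p,.004).round(4)) for p,a in pockets(W,np.array((118,120)))])
E
```

```text
knob [0.38494913 0.29695316 0.046     ] large3v [0.38510785 0.29751061 0.04558705] [np.float64(0.4), np.float64(0.4)]
blob [0.38370251 0.30004919 0.014     ]
ring [0.52525586 0.44226842 0.01      ] [0.47143252 0.43954613 0.01      ] [0.50253409 0.38316547 0.01      ]
sleeve [0.41449827 0.17825358 0.034     ] (array([0.41500803, 0.17809548, 0.03160245]), [np.float64(0.0), np.float64(0.0)])
t2 (array([591.7, 198.9]), array([159.4,  90.1]), -8.48) [(array([118.4, 148.3]), array([0.5945, 0.2364, 0.004 ])), (array([121.2,  92.9]), array([0.5835, 0.1618, 0.004 ]))]
```

The wrist view puts the large weight at (.384,.299) with its knob top at .0456, and agrees with the fixed views. Descending.

Emit:
{"name": "jog_arm", "arguments": {
  "plan": [
    [0.049, 0, 0.021, 0, 0],
    [0.049, 0.05, 0.021, 0, 0],
    [0.049, 0.1, 0.021, 0, 0],
    [0.049, 0.14, 0.021, 0, 0],
    [0.049, 0.17, 0.021, 0, 0],
    [0.049, 0.19, 0.021, 0, 0],
    [0.049, 0.203, 0.021, 0, 0],
    [0.049, 0.203, 0.021, 0, 0],
    [0.049, 0.203, 0.021, 0, 0],
    [0.049, 0.203, 0.021, 0, 0]
  ]
}}

```text
t: 4.3
eef_pos: [0.3843, 0.3009, 0.0293]
orientation: [[0.0, 0.001, -1.0], [1.0, 0.002, 0.0], [0.002, -1.0, -0.001]]
ft_force: [0.5, 0.5, 0.8]
gripper_width: 0.0854
```

Emit:
{"name": "jog_arm", "arguments": {
  "plan": [
    [0, 0, 0, 0, 255],
    [0, 0, 0, 0, 255],
    [0, 0, 0, 0, 255],
    [0, 0, 0, 0, 255],
    [0, 0, 0, 0, 255],
    [0, 0, 0, 0, 255],
    [0, 0, 0, 0, 255],
    [0, 0, 0, 0, 255]
  ]
}}

```text
t: 5.1
eef_pos: [0.3839, 0.3004, 0.0287]
orientation: [[-0.0, 0.001, -1.0], [1.0, 0.0, -0.0], [0.0, -1.0, -0.001]]
ft_force: [-1.5, -0.4, 5.6]
gripper_width: 0.0217
```

```bash
python3 - <<'E'
from h import *
S=grab("side");save(S,"pics/f_s.png",(180,220,330,345),4);W=grab("wrist");save(W,"pics/f_w.png");print(W["state"]["eef_pos"],W["state"]["gripper_width"])
E
```

```text
[0.38390365 0.30042644 0.02871522] 0.021546538639385937
```

View pics/f_s.png

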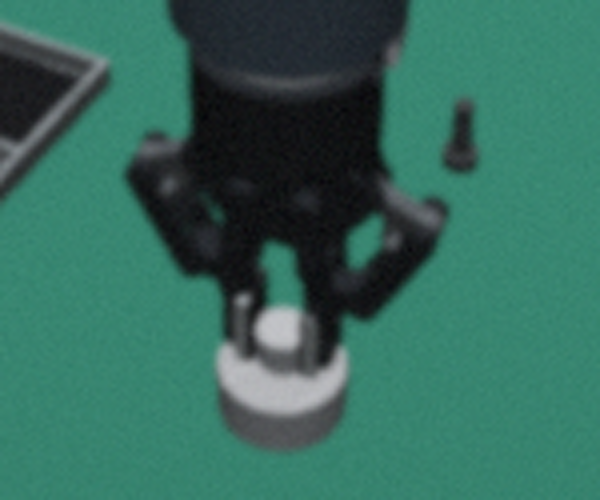

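Grip closed at 21.7 mm on the 24 mm knob. Lifting slightly to check it holds.

Emit:
{"name": "jog_arm", "arguments": {
  "plan": [
    [0, -0.005, 0, 0, 255],
    [0, -0.01, 0, 0, 255],
    [0, -0.02, 0, 0, 255],
    [0, -0.03, 0, 0, 255],
    [0, -0.03, 0, 0, 255],
    [0, -0.03, 0, 0, 255]
  ]
}}

```text
t: 5.8
eef_pos: [0.3836, 0.3004, 0.0586]
orientation: [[0.0, 0.0, -1.0], [1.0, 0.001, 0.0], [0.001, -1.0, -0.0]]
ft_force: [-0.8, 0.2, -5.1]
gripper_width: 0.0219
```

```bash
python3 - <<'E'
from h import *
S=grab("side");save(S,"pics/g_s.png",(180,220,330,345),4);W=grab("wrist");save(W,"pics/g_w.png");print(W["state"]["eef_pos"],W["state"]["gripper_width"],W["state"]["ft_force"])
E
```

```text
[0.38344626 0.30016175 0.05818874] 0.02177034757037877 [ 0.45415191  0.26632676 -4.41371307]
```

View pics/g_s.png

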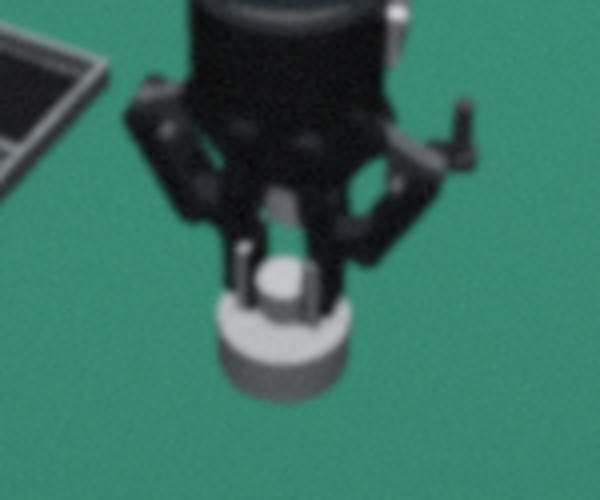

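View pics/g_w.png

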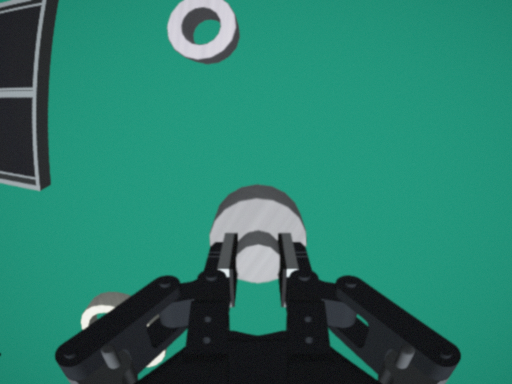

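Held: −5 N is the 540 g weight, and it hangs level. Carrying to the tray3 middle pocket (.6295,−.158).

Emit:
{"name": "jog_arm", "arguments": {
  "plan": [
    [0, -0.05, 0, 0, 255],
    [0, -0.1, 0, 0, 255],
    [-0.03, -0.1, -0.02, 0, 255],
    [-0.07, -0.1, -0.04, 0, 255],
    [-0.11, -0.1, -0.06, 0, 255],
    [-0.15, -0.1, -0.08, 0, 255],
    [-0.19, -0.1, -0.1, 0, 255],
    [-0.23, -0.1, -0.12, 0, 255],
    [-0.27, -0.1, -0.14, 0, 255],
    [-0.31, -0.1, -0.16, 0, 255]
  ]
}}

```text
t: 6.9
eef_pos: [0.5438, -0.0115, 0.1577]
orientation: [[0.0, -0.001, -1.0], [1.0, 0.0, 0.0], [0.0, -1.0, 0.001]]
ft_force: [1.3, 0.6, -5.1]
gripper_width: 0.0212
```

Emit:
{"name": "jog_arm", "arguments": {
  "plan": [
    [-0.04, 0, -0.03, 0, 255],
    [-0.08, 0, -0.05, 0, 255],
    [-0.11, 0, -0.07, 0, 255],
    [-0.13, 0, -0.08, 0, 255],
    [-0.14, 0, -0.083, 0, 255],
    [-0.14, 0, -0.083, 0, 255],
    [-0.14, 0, -0.083, 0, 255],
    [-0.14, 0, -0.083, 0, 255]
  ]
}}

```text
t: 7.7
eef_pos: [0.6263, -0.1486, 0.1583]
orientation: [[-0.001, -0.0, -1.0], [1.0, 0.0, -0.001], [0.0, -1.0, 0.0]]
ft_force: [-0.6, 1.1, -4.6]
gripper_width: 0.0215
```

```bash
python3 - <<'E'
from h import *
W=grab("wrist");save(W,"pics/h_w.png");print(W["state"]["eef_pos"],W["state"]["gripper_width"],W["state"]["ft_force"])
E
```

```text
[ 0.62631233 -0.14862107  0.15831037] 0.021497804144217748 [-0.56339527  1.1250899  -4.60035969]
```

View pics/h_w.png

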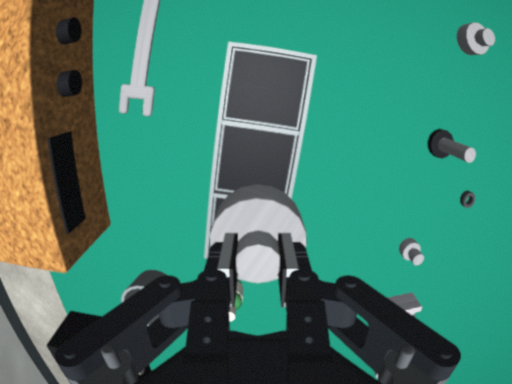

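Emit:
{"name": "jog_arm", "arguments": {
  "plan": [
    [-0.009, 0, -0.003, 0, 255],
    [-0.009, 0.03, -0.003, 0, 255],
    [-0.009, 0.06, -0.003, 0, 255],
    [-0.009, 0.085, -0.003, 0, 255],
    [-0.009, 0.1, -0.003, 0, 255],
    [-0.009, 0.11, -0.003, 0, 255],
    [-0.009, 0.116, -0.003, 0, 255],
    [-0.009, 0.12, -0.003, 0, 255],
    [-0.009, 0.122, -0.003, 0, 255],
    [-0.009, 0.123, -0.003, 0, 255]
  ]
}}

```text
t: 8.75
eef_pos: [0.6301, -0.1588, 0.0359]
orientation: [[-0.0, 0.001, -1.0], [1.0, -0.0, -0.0], [-0.0, -1.0, -0.001]]
ft_force: [0.1, 0.2, -4.8]
gripper_width: 0.0219
```

```bash
python3 - <<'E'
from h import *
S=grab("scene");save(S,"pics/i_s.png",(140,230,350,360),3.6);D=grab("side");print(D["state"]["eef_pos"],D["state"]["ft_force"])
print("bottle cap",tri([(S,(295.6,266.6)),(D,(181,178))]))
W=grab("wrist");save(W,"pics/i_w.png")
E
```

```text
[ 0.62998891 -0.15877574  0.03573453] [ 0.35206456  0.3792102  -4.63178995]
bottle cap (array([ 6.55555427e-01, -3.21812175e-04,  5.10738204e-02]), [np.float64(2.1), np.float64(2.1)])
```

View pics/i_s.png

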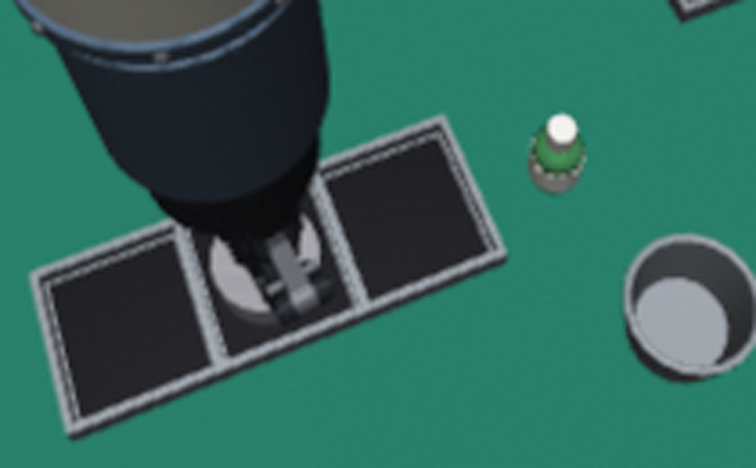

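View pics/i_w.png

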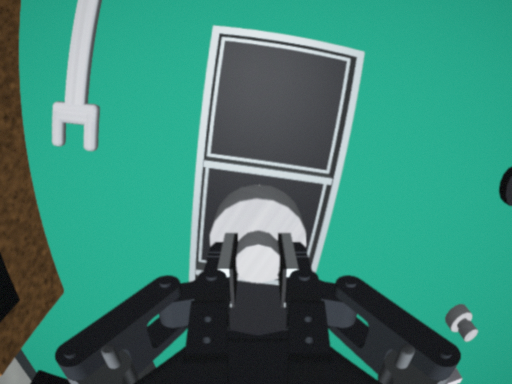

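The weight hangs inside the middle pocket. The bottle (top at .051) is clear. Lowering the last millimetres until the load comes off.

Emit:
{"name": "jog_arm", "arguments": {
  "plan": [
    [0, 0.001, 0, 0, 255],
    [0, 0.002, 0, 0, 255],
    [0, 0.003, 0, 0, 255],
    [0, 0.003, 0, 0, 255],
    [0, 0.003, 0, 0, 255],
    [0, 0.003, 0, 0, 255]
  ]
}}

```text
t: 9.5
eef_pos: [0.6297, -0.1587, 0.0328]
orientation: [[-0.0, 0.0, -1.0], [1.0, -0.0, -0.0], [-0.0, -1.0, -0.0]]
ft_force: [-2.2, 0.5, 2.5]
gripper_width: 0.0215
```

Emit:
{"name": "jog_arm", "arguments": {
  "plan": [
    [0, 0, 0, 0, 150],
    [0, 0, 0, 0, 100],
    [0, 0, 0, 0, 60],
    [0, 0, 0, 0, 60],
    [0, 0, 0, 0, 0],
    [0, 0, 0, 0, 0],
    [0, -0.02, 0, 0, 0],
    [0, -0.06, 0, 0, 0],
    [0, -0.1, 0, 0, 0],
    [0, -0.13, 0, 0, 0]
  ]
}}

```text
t: 10.5
eef_pos: [0.6302, -0.159, 0.1653]
orientation: [[-0.0, 0.003, -1.0], [1.0, -0.001, -0.0], [-0.001, -1.0, -0.003]]
ft_force: [0.6, -0.4, -0.0]
gripper_width: 0.0856
```

Emit:
{"name": "jog_arm", "arguments": {
  "plan": [
    [0.02, -0.03, 0.04, 0, 0],
    [0.05, -0.03, 0.07, 0, 0],
    [0.08, -0.03, 0.11, 0, 0],
    [0.1, -0.03, 0.15, 0, 0],
    [0.109, -0.03, 0.18, 0, 0],
    [0.109, -0.03, 0.197, 0, 0],
    [0.109, -0.03, 0.197, 0, 0],
    [0.109, -0.03, 0.197, 0, 0]
  ]
}}

```text
t: 11.3
eef_pos: [0.433, -0.0497, 0.1927]
orientation: [[-0.0, 0.001, -1.0], [1.0, 0.0, -0.0], [0.0, -1.0, -0.001]]
ft_force: [0.2, 0.7, 0.5]
gripper_width: 0.0856
```

```bash
python3 - <<'E'
from tray import *
S=grab("scene");save(S,"pics/j_s.png",(140,230,350,360),3.6)
W=grab("wrist");save(W,"pics/j_w.png");print(W["state"]["eef_pos"])
for st,ce,m in blobs(W,60,30000): print(st.tolist(),ce.round(1),onplane(W,ce,.015).round(4))
E
```

```text
[ 0.43330582 -0.04975956  0.19249741]
[0, 0, 8, 151, 474] [ 1.8 95.6] [ 0.7924 -0.1607  0.015 ]
[13, 0, 23, 56, 673] [25.4 29.6] [ 0.7383 -0.2437  0.015 ]
[61, 0, 76, 178, 10780] [95.3 85.1] [ 0.6225 -0.1507  0.015 ]
[260, 26, 30, 32, 723] [274.5  42.2] [ 0.4156 -0.1853  0.015 ]
[319, 98, 19, 19, 187] [327.9 106.9] [ 0.3571 -0.1168  0.015 ]
[472, 134, 40, 126, 3634] [495.  205.9] [0.0757 0.0051 0.015 ]
[245, 152, 24, 25, 450] [256.7 164.1] [ 0.4343 -0.0518  0.015 ]
[7, 189, 46, 49, 1660] [ 28.9 211.5] [0.7741 0.0136 0.015 ]
[76, 193, 22, 24, 257] [ 89.2 201.9] [ 0.6529 -0.0045  0.015 ]
[64, 208, 16, 17, 188] [ 71.4 215.9] [0.6889 0.017  0.015 ]
[235, 225, 51, 42, 1807] [260.5 245.3] [0.4298 0.0513 0.015 ]
[312, 280, 13, 23, 175] [318.1 289.3] [0.3502 0.1238 0.015 ]
[496, 363, 16, 21, 176] [506.1 376.3] [-0.3036  0.5684  0.015 ]
```

View pics/j_s.png

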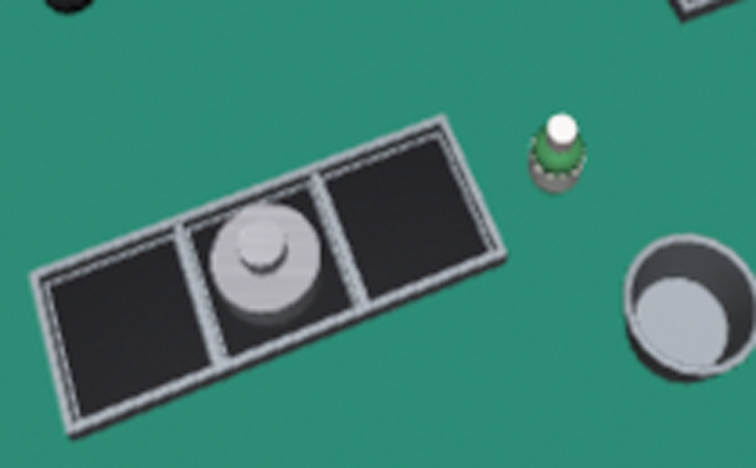

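View pics/j_w.png

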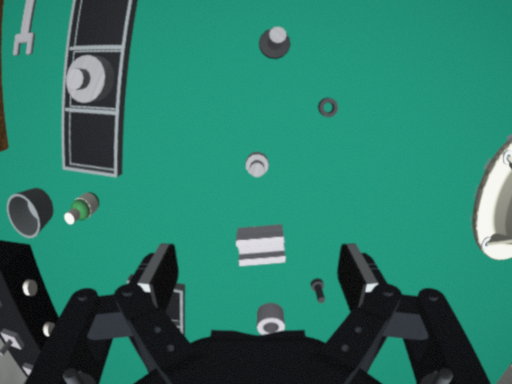

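The large weight sits level in the middle pocket (scene crop about (265,255)). The small weight at wrist (257,164) measures (.434,−.051). Descending on its knob.

Emit:
{"name": "jog_arm", "arguments": {
  "plan": [
    [-0.001, 0.04, 0, 0, 0],
    [-0.001, 0.08, 0, 0, 0],
    [-0.001, 0.12, 0, 0, 0],
    [-0.001, 0.15, 0, 0, 0],
    [-0.001, 0.165, 0, 0, 0],
    [-0.001, 0.173, 0, 0, 0],
    [-0.001, 0.173, 0, 0, 0],
    [-0.001, 0.173, 0, 0, 0],
    [-0.001, 0.173, 0, 0, 0]
  ]
}}

```text
t: 12.3
eef_pos: [0.4337, -0.0506, 0.0202]
orientation: [[-0.0, 0.002, -1.0], [1.0, 0.0, -0.0], [0.0, -1.0, -0.002]]
ft_force: [-0.2, 0.6, 0.9]
gripper_width: 0.0853
```

Emit:
{"name": "jog_arm", "arguments": {
  "plan": [
    [0, 0, 0, 0, 255],
    [0, 0, 0, 0, 255],
    [0, 0, 0, 0, 255],
    [0, 0, 0, 0, 255],
    [0, 0, 0, 0, 255],
    [0, 0, 0, 0, 255],
    [0, 0, 0, 0, 255],
    [0, 0, 0, 0, 255],
    [0, 0, 0, 0, 255]
  ]
}}

```text
t: 13.2
eef_pos: [0.4328, -0.0507, 0.0194]
orientation: [[-0.0, 0.0, -1.0], [1.0, -0.0, -0.0], [-0.0, -1.0, -0.0]]
ft_force: [-0.1, -0.1, 2.9]
gripper_width: 0.0134
```

Emit:
{"name": "jog_arm", "arguments": {
  "plan": [
    [0, -0.005, 0, 0, 255],
    [0, -0.01, 0, 0, 255],
    [0, -0.02, 0, 0, 255],
    [0, -0.03, 0, 0, 255],
    [0, -0.03, 0, 0, 255],
    [0, -0.03, 0, 0, 255]
  ]
}}

```text
t: 13.8
eef_pos: [0.4328, -0.0506, 0.0497]
orientation: [[0.0, 0.001, -1.0], [1.0, 0.0, 0.0], [0.0, -1.0, -0.001]]
ft_force: [-0.1, -0.2, -1.8]
gripper_width: 0.0131
```

```bash
python3 - <<'E'
from h import *
W=grab("wrist");save(W,"pics/k_w.png",(150,130,360,340),2.5);print(W["state"]["eef_pos"])
W=grab("side");save(W,"pics/k_s.png",(230,130,330,230),5)
E
```

```text
[ 0.43284769 -0.05061022  0.0496649 ]
```

View pics/k_w.png

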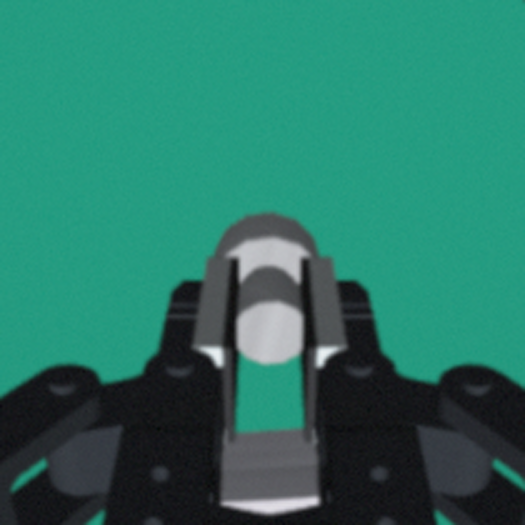

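View pics/k_s.png

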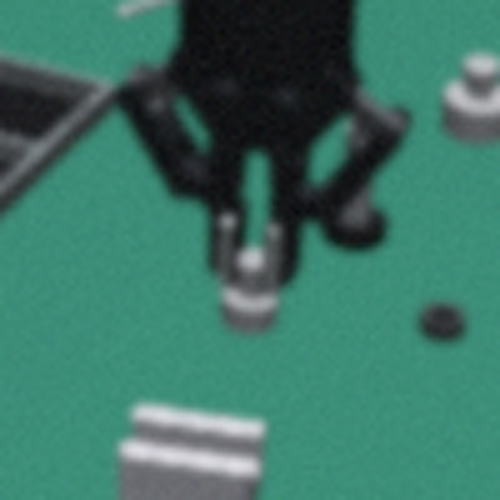

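Small weight held, level. Carrying to the tray2 +y pocket (.5945,.2365).

Emit:
{"name": "jog_arm", "arguments": {
  "plan": [
    [0, -0.04, 0, 0, 255],
    [0, -0.08, 0, 0, 255],
    [0.03, -0.1, -0.02, 0, 255],
    [0.07, -0.1, -0.04, 0, 255],
    [0.11, -0.1, -0.06, 0, 255],
    [0.15, -0.1, -0.08, 0, 255],
    [0.19, -0.1, -0.1, 0, 255],
    [0.23, -0.1, -0.12, 0, 255],
    [0.26, -0.1, -0.14, 0, 255],
    [0.287, -0.1, -0.162, 0, 255]
  ]
}}

```text
t: 14.9
eef_pos: [0.5948, 0.2381, 0.1483]
orientation: [[-0.001, -0.002, -1.0], [1.0, -0.001, -0.001], [-0.001, -1.0, 0.002]]
ft_force: [0.1, -0.1, -1.4]
gripper_width: 0.0129
```

Emit:
{"name": "jog_arm", "arguments": {
  "plan": [
    [0, 0, 0, 0, 255],
    [0, 0, 0, 0, 255],
    [0, 0, 0, 0, 255]
  ]
}}

```text
t: 15.2
eef_pos: [0.5942, 0.2356, 0.1489]
orientation: [[0.0, -0.001, -1.0], [1.0, -0.001, 0.0], [-0.001, -1.0, 0.001]]
ft_force: [0.3, -0.2, -0.1]
gripper_width: 0.0131
```

```bash
python3 - <<'E'
from h import *
W=grab("wrist");save(W,"pics/l_w.png");print(W["state"]["eef_pos"],W["state"]["ft_force"])
for p in [(.5945,.2365,.004),(.5835,.1615,.004)]: print(proj(W,p))
E
```

```text
[0.59415201 0.23559162 0.14889223] [ 0.31908703 -0.23949645 -0.12291372]
[256.98053449 175.17020072]
[268.43230551 100.08488529]
```

View pics/l_w.png

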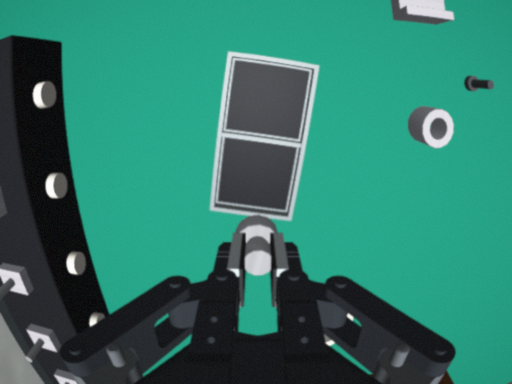

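The pocket centre projects to (257,175), on the visible floor's middle. Lowering.

Emit:
{"name": "jog_arm", "arguments": {
  "plan": [
    [0.001, 0.04, 0, 0, 255],
    [0.001, 0.075, 0, 0, 255],
    [0.001, 0.1, 0, 0, 255],
    [0.001, 0.112, 0, 0, 255],
    [0.001, 0.118, 0, 0, 255],
    [0.001, 0.121, 0, 0, 255],
    [0.001, 0.122, 0, 0, 255],
    [0.001, 0.123, 0, 0, 255],
    [0.001, 0.124, 0, 0, 255],
    [0.001, 0.125, 0, 0, 255]
  ]
}}

```text
t: 16.25
eef_pos: [0.5949, 0.2375, 0.0248]
orientation: [[-0.0, 0.001, -1.0], [1.0, 0.001, -0.0], [0.001, -1.0, -0.001]]
ft_force: [-0.2, 0.1, -1.0]
gripper_width: 0.0135
```

Emit:
{"name": "jog_arm", "arguments": {
  "plan": [
    [0, 0.0005, 0, 0, 255],
    [0, 0.0005, 0, 0, 255],
    [0, 0.0005, 0, 0, 255]
  ]
}}

```text
t: 16.55
eef_pos: [0.5947, 0.2373, 0.0238]
orientation: [[0.0, 0.0, -1.0], [1.0, 0.0, 0.0], [0.0, -1.0, -0.0]]
ft_force: [0.1, -0.3, -0.8]
gripper_width: 0.0133
```

Emit:
{"name": "jog_arm", "arguments": {
  "plan": [
    [0, 0.0005, 0, 0, 255],
    [0, 0.001, 0, 0, 255],
    [0, 0.001, 0, 0, 255],
    [0, 0.001, 0, 0, 255]
  ]
}}

```text
t: 16.95
eef_pos: [0.5948, 0.2373, 0.0235]
orientation: [[-0.0, 0.001, -1.0], [1.0, 0.0, -0.0], [0.0, -1.0, -0.001]]
ft_force: [-2.8, 0.1, 5.7]
gripper_width: 0.0129
```

Floor contact (+5.7 N). Releasing and heading to the plunger.

Emit:
{"name": "jog_arm", "arguments": {
  "plan": [
    [0, 0, 0, 0, 200],
    [0, 0, 0, 0, 170],
    [0, 0, 0, 0, 150],
    [0, 0, 0, 0, 120],
    [0, 0, 0, 0, 120],
    [0, -0.02, 0, 0, 120],
    [0, -0.05, 0, 0, 120],
    [0, -0.1, 0, 0, 120],
    [0, -0.14, 0, 0, 0],
    [0, -0.17, 0, 0, 0]
  ]
}}

```text
t: 17.95
eef_pos: [0.5954, 0.2375, 0.1963]
orientation: [[-0.0, 0.004, -1.0], [1.0, 0.002, -0.0], [0.002, -1.0, -0.004]]
ft_force: [1.0, 0.4, -0.3]
gripper_width: 0.0727
```

Emit:
{"name": "jog_arm", "arguments": {
  "plan": [
    [-0.04, 0, 0.02, 0, 0],
    [-0.08, 0, 0.04, 0, 0],
    [-0.12, 0, 0.06, 0, 0],
    [-0.16, 0, 0.08, 0, 0],
    [-0.2, 0, 0.1, 0, 0],
    [-0.24, 0, 0.12, 0, 0],
    [-0.28, 0, 0.14, 0, 0],
    [-0.32, 0, 0.16, 0, 0],
    [-0.36, 0, 0.18, 0, 0],
    [-0.4, 0, 0.18, 0, 0]
  ]
}}

```text
t: 18.95
eef_pos: [0.4126, -0.164, 0.1936]
orientation: [[-0.0, 0.001, -1.0], [1.0, 0.0, -0.0], [0.0, -1.0, -0.001]]
ft_force: [0.9, 0.6, 1.1]
gripper_width: 0.0855
```

Emit:
{"name": "jog_arm", "arguments": {
  "plan": [
    [-0.023, 0, 0, 0, 0],
    [-0.023, 0, 0, 0, 0],
    [-0.023, 0, 0, 0, 0],
    [-0.023, 0, 0, 0, 0]
  ]
}}

```text
t: 19.35
eef_pos: [0.4147, -0.1852, 0.1928]
orientation: [[-0.001, 0.0, -1.0], [1.0, 0.0, -0.001], [0.0, -1.0, -0.0]]
ft_force: [-0.8, -0.1, -0.2]
gripper_width: 0.0852
```

```bash
python3 - <<'E'
from h import *
W=grab("wrist");save(W,"pics/m_w.png");print(W["state"]["eef_pos"],W["state"]["ft_force"])
S=grab("scene");save(S,"pics/m_s.png",(300,170,400,245),7)
for st,ce,m in blobs(W,60,30000): print(st.tolist(),ce.round(1),onplane(W,ce,.005).round(4))
E
```

```text
[ 0.41467257 -0.18519956  0.19277905] [-0.81818079 -0.057353   -0.19848722]
[98, 0, 22, 29, 171] [108.1  13.9] [ 0.5909 -0.3728  0.005 ]
[12, 24, 24, 128, 1434] [22.6 88.8] [ 0.7367 -0.2992  0.005 ]
[273, 31, 37, 36, 1028] [291.2  48.4] [ 0.3782 -0.3158  0.005 ]
[62, 95, 64, 175, 9729] [ 94. 177.] [ 0.626  -0.1704  0.005 ]
[0, 142, 19, 102, 935] [  5.8 205.8] [ 0.822  -0.1245  0.005 ]
[243, 150, 28, 36, 741] [256.7 166.1] [ 0.4156 -0.1821  0.005 ]
[298, 210, 17, 17, 169] [305.9 218.5] [ 0.3549 -0.1157  0.005 ]
```

View pics/m_w.png

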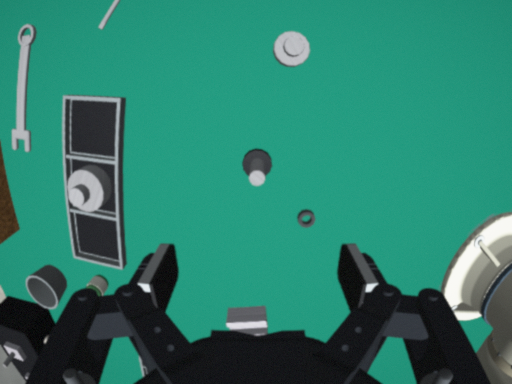

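View pics/m_s.png

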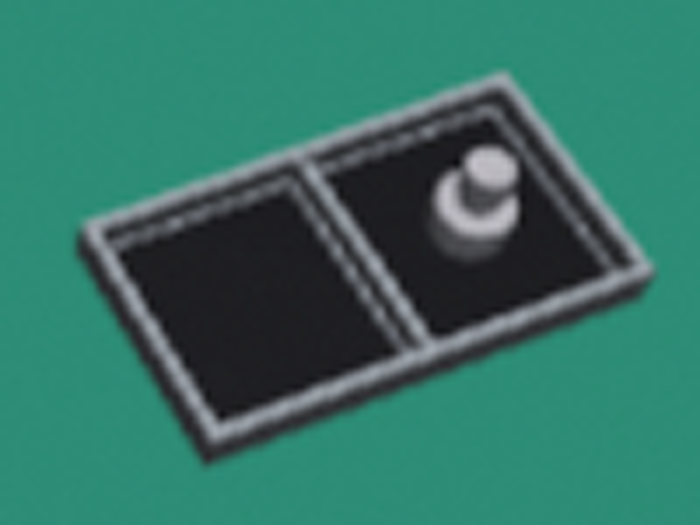

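The knob of the small weight looks displaced to the upper right in the scene crop: (490,170) against body (475,215). I'll check whether it's tilted before going on.

```bash
python3 - <<'E'
from h import *
S=grab("scene");D=grab("side");save(D,"pics/n_d.png",(120,215,215,295),8);save(S,"pics/n_s.png",(345,185,385,215),18)
for i in (S,D):
    for c in ((.595,.2365),):
        for z in (.004,.019,.024,.038): print(i["name"],z,proj(i,(*c,z)).round(2), (proj(i,(*c,z))-( (300,170) if i is S else (120,215)))*(7 if i is S else 8))
E
```

```text
scene 0.004 [365.39 202.3 ] [457.7495594  226.07283714]
scene 0.019 [367.04 198.53] [469.29781189 199.73319022]
scene 0.024 [367.6  197.25] [473.22663262 190.77220233]
scene 0.038 [369.21 193.6 ] [484.44605823 165.18255493]
side 0.004 [157.04 265.63] [296.29151049 405.01011216]
side 0.019 [156.29 259.85] [290.31856749 358.79175441]
side 0.024 [156.04 257.9 ] [288.30387775 343.20217801]
side 0.038 [155.32 252.38] [282.59839381 299.05340619]
```

View pics/n_d.png

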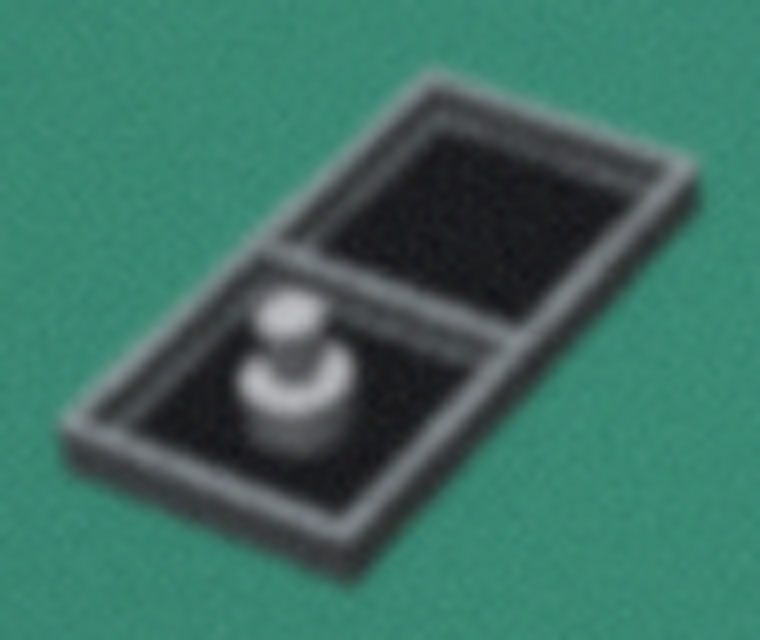

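View pics/n_s.png

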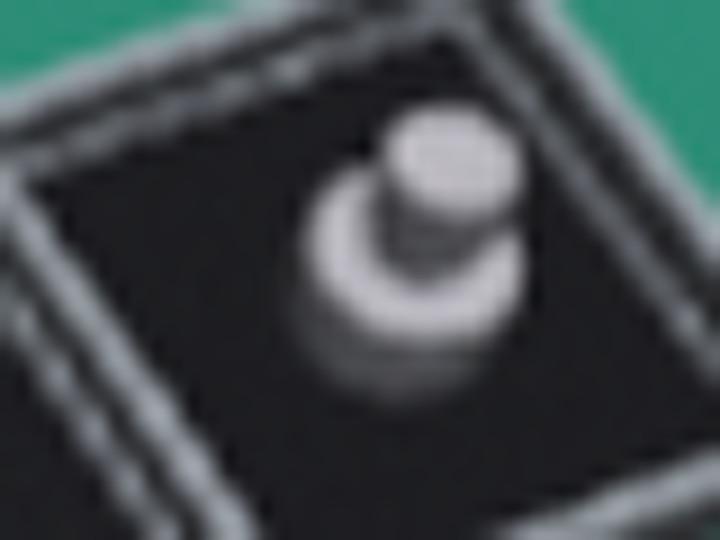

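Upright: the expected lean from body top to knob top is (15,−35) crop pixels, and I see (15,−45). Descending on the plunger stem.

Emit:
{"name": "jog_arm", "arguments": {
  "plan": [
    [-0.001, 0.03, 0, 0, 0],
    [-0.001, 0.07, 0, 0, 0],
    [-0.001, 0.11, 0, 0, 0],
    [-0.001, 0.14, 0, 0, 0],
    [-0.001, 0.155, 0, 0, 0],
    [-0.001, 0.163, 0, 0, 0],
    [-0.001, 0.163, 0, 0, 0],
    [-0.001, 0.163, 0, 0, 0]
  ]
}}

```text
t: 20.35
eef_pos: [0.4155, -0.1867, 0.0307]
orientation: [[-0.001, 0.002, -1.0], [1.0, -0.0, -0.001], [-0.0, -1.0, -0.002]]
ft_force: [0.3, -0.4, 0.4]
gripper_width: 0.0853
```

Emit:
{"name": "jog_arm", "arguments": {
  "plan": [
    [0, 0, 0, 0, 255],
    [0, 0, 0, 0, 255],
    [0, 0, 0, 0, 255],
    [0, 0, 0, 0, 255],
    [0, 0, 0, 0, 255],
    [0, 0, 0, 0, 255],
    [0, 0, 0, 0, 255],
    [0, 0, 0, 0, 255],
    [0, 0, 0, 0, 255]
  ]
}}

```text
t: 21.25
eef_pos: [0.4148, -0.1868, 0.0299]
orientation: [[-0.0, 0.0, -1.0], [1.0, -0.0, -0.0], [-0.0, -1.0, -0.0]]
ft_force: [-0.2, 0.7, 3.1]
gripper_width: 0.0143
```

Emit:
{"name": "jog_arm", "arguments": {
  "plan": [
    [0, -0.005, 0, 0, 255],
    [0, -0.01, 0, 0, 255],
    [0, -0.02, 0, 0, 255],
    [0, -0.03, 0, 0, 255],
    [0, -0.03, 0, 0, 255],
    [0, -0.03, 0, 0, 255]
  ]
}}

```text
t: 21.85
eef_pos: [0.4148, -0.1867, 0.0601]
orientation: [[0.0, 0.001, -1.0], [1.0, 0.0, 0.0], [0.0, -1.0, -0.001]]
ft_force: [0.5, 0.3, -0.7]
gripper_width: 0.0145
```

```bash
python3 - <<'E'
from h import *
W=grab("wrist");save(W,"pics/o_w.png",(150,130,360,340),2.5);print(W["state"]["eef_pos"])
W=grab("side");save(W,"pics/o_s.png",(250,90,350,190),5)
E
```

```text
[ 0.41484222 -0.18668475  0.06014094]
```

View pics/o_w.png

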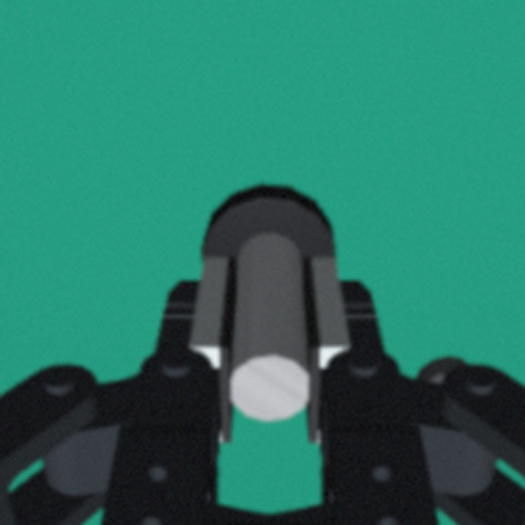

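View pics/o_s.png

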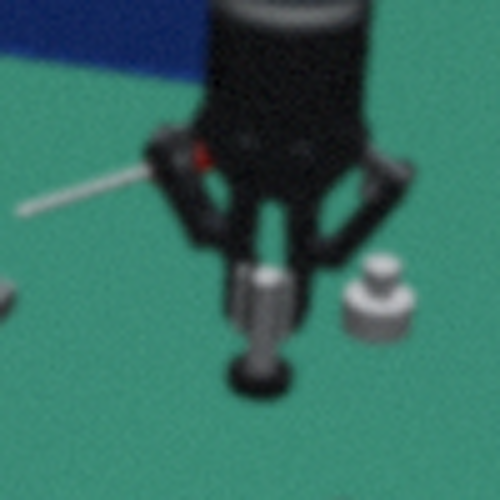

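Plunger held upright. Carrying to the tray2 −y pocket (.5835,.1615).

Emit:
{"name": "jog_arm", "arguments": {
  "plan": [
    [0, -0.04, 0, 0, 255],
    [0, -0.08, 0, 0, 255],
    [0.03, -0.1, -0.02, 0, 255],
    [0.07, -0.1, -0.04, 0, 255],
    [0.11, -0.1, -0.06, 0, 255],
    [0.15, -0.1, -0.08, 0, 255],
    [0.19, -0.1, -0.1, 0, 255],
    [0.23, -0.1, -0.12, 0, 255],
    [0.27, -0.1, -0.14, 0, 255],
    [0.31, -0.1, -0.16, 0, 255]
  ]
}}

```text
t: 22.95
eef_pos: [0.5749, 0.125, 0.1591]
orientation: [[-0.0, -0.001, -1.0], [1.0, -0.0, -0.0], [-0.0, -1.0, 0.001]]
ft_force: [0.9, -0.4, -0.2]
gripper_width: 0.0141
```

Emit:
{"name": "jog_arm", "arguments": {
  "plan": [
    [0.038, 0, -0.009, 0, 255],
    [0.038, 0, -0.009, 0, 255],
    [0.038, 0, -0.009, 0, 255],
    [0.038, 0, -0.009, 0, 255]
  ]
}}

```text
t: 23.35
eef_pos: [0.5833, 0.1606, 0.1593]
orientation: [[0.0, -0.001, -1.0], [1.0, -0.001, 0.0], [-0.001, -1.0, 0.001]]
ft_force: [-0.0, -0.6, -1.1]
gripper_width: 0.0141
```

```bash
python3 - <<'E'
from h import *
W=grab("wrist");save(W,"pics/p_w.png");print(W["state"]["eef_pos"],W["state"]["ft_force"])
for p in [(.5945,.2365,.004),(.5835,.1615,.004)]: print(proj(W,p))
E
```

```text
[0.58328032 0.16060202 0.15933178] [-0.04694152 -0.64209661 -1.10312251]
[247.48355801 236.06928266]
[257.11048845 172.27988747]
```

View pics/p_w.png

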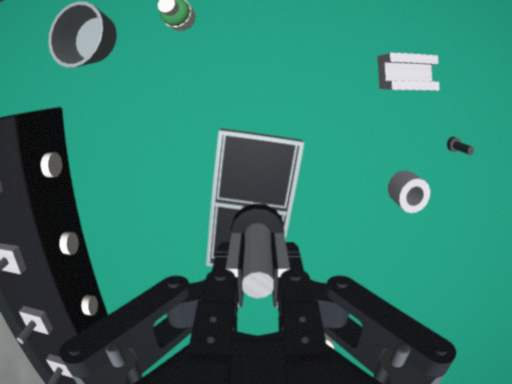

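Emit:
{"name": "jog_arm", "arguments": {
  "plan": [
    [0.001, 0.04, 0, 0, 255],
    [0.001, 0.075, 0, 0, 255],
    [0.001, 0.1, 0, 0, 255],
    [0.001, 0.112, 0, 0, 255],
    [0.001, 0.118, 0, 0, 255],
    [0.001, 0.121, 0, 0, 255],
    [0.001, 0.122, 0, 0, 255],
    [0.001, 0.123, 0, 0, 255],
    [0.001, 0.124, 0, 0, 255],
    [0.001, 0.124, 0, 0, 255]
  ]
}}

```text
t: 24.4
eef_pos: [0.5838, 0.1624, 0.0362]
orientation: [[-0.0, 0.001, -1.0], [1.0, 0.0, -0.0], [0.0, -1.0, -0.001]]
ft_force: [-0.4, 0.4, -0.5]
gripper_width: 0.014
```

Emit:
{"name": "jog_arm", "arguments": {
  "plan": [
    [0, 0.0005, 0, 0, 255],
    [0, 0.001, 0, 0, 255],
    [0, 0.0015, 0, 0, 255],
    [0, 0.0015, 0, 0, 255]
  ]
}}

```text
t: 24.8
eef_pos: [0.5836, 0.1622, 0.0342]
orientation: [[-0.0, -0.0, -1.0], [1.0, -0.0, -0.0], [-0.0, -1.0, 0.0]]
ft_force: [-0.7, -0.1, -0.2]
gripper_width: 0.0142
```

Emit:
{"name": "jog_arm", "arguments": {
  "plan": [
    [0, 0.0005, 0, 0, 255],
    [0, 0.001, 0, 0, 255],
    [0, 0.001, 0, 0, 255]
  ]
}}

```text
t: 25.1
eef_pos: [0.5838, 0.1623, 0.034]
orientation: [[-0.0, 0.001, -1.0], [1.0, 0.0, -0.0], [0.0, -1.0, -0.001]]
ft_force: [-3.0, -0.5, 4.9]
gripper_width: 0.0146
```

Emit:
{"name": "jog_arm", "arguments": {
  "plan": [
    [0, 0, 0, 0, 200],
    [0, 0, 0, 0, 170],
    [0, 0, 0, 0, 150],
    [0, 0, 0, 0, 120],
    [0, 0, 0, 0, 120],
    [0, -0.02, 0, 0, 120],
    [0, -0.05, 0, 0, 120],
    [0, -0.1, 0, 0, 120],
    [0, -0.14, 0, 0, 0],
    [0, -0.16, 0, 0, 0]
  ]
}}

```text
t: 26.1
eef_pos: [0.5852, 0.1626, 0.198]
orientation: [[-0.0, 0.006, -1.0], [1.0, 0.002, -0.0], [0.002, -1.0, -0.006]]
ft_force: [0.2, 0.3, -0.5]
gripper_width: 0.0728
```

Emit:
{"name": "jog_arm", "arguments": {
  "plan": [
    [0, 0, 0.04, 0, 0],
    [0.01, 0, 0.08, 0, 0],
    [0.016, 0, 0.12, 0, 0],
    [0.016, 0, 0.15, 0, 0],
    [0.016, 0, 0.169, 0, 0],
    [0.016, 0, 0.169, 0, 0],
    [0.016, 0, 0.169, 0, 0],
    [0.016, 0, 0.169, 0, 0]
  ]
}}

```text
t: 26.9
eef_pos: [0.4152, 0.1783, 0.1932]
orientation: [[0.0, 0.0, -1.0], [1.0, -0.0, 0.0], [-0.0, -1.0, -0.0]]
ft_force: [0.3, 0.3, -0.7]
gripper_width: 0.0852
```

```bash
python3 - <<'E'
from h import *
W=grab("wrist");save(W,"pics/q_w.png");print(W["state"]["eef_pos"],W["state"]["ft_force"])
S=grab("scene");save(S,"pics/q_s.png",(300,170,400,245),7)
for st,ce,m in blobs(W,60,30000): print(st.tolist(),ce.round(1),onplane(W,ce,.017).round(4))
E
```

```text
[0.41519311 0.17834783 0.19324979] [ 0.31734816  0.3476719  -0.68418682]
[480, 0, 32, 119, 2861] [498.4  51.9] [0.0943 0.0126 0.017 ]
[33, 19, 17, 14, 197] [40.8 26.1] [ 0.6894 -0.0129  0.017 ]
[51, 18, 21, 24, 277] [63.2 30.5] [0.6506 0.0019 0.017 ]
[214, 26, 60, 42, 2070] [243.4  46.6] [0.4298 0.0479 0.017 ]
[0, 28, 25, 46, 889] [10.4 51.1] [0.7494 0.008  0.017 ]
[308, 110, 18, 15, 209] [316.6 117.4] [0.3513 0.1233 0.017 ]
[86, 117, 66, 127, 7506] [118.5 177.5] [0.5833 0.1904 0.017 ]
[239, 146, 38, 42, 1080] [257.6 167.2] [0.4151 0.1795 0.017 ]
[493, 358, 19, 26, 249] [505.1 374.8] [-0.3052  0.7808  0.017 ]
```

View pics/q_w.png

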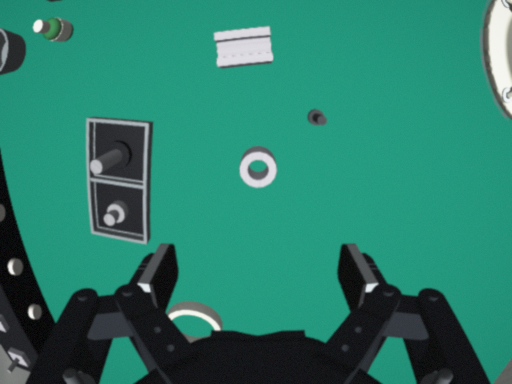

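View pics/q_s.png

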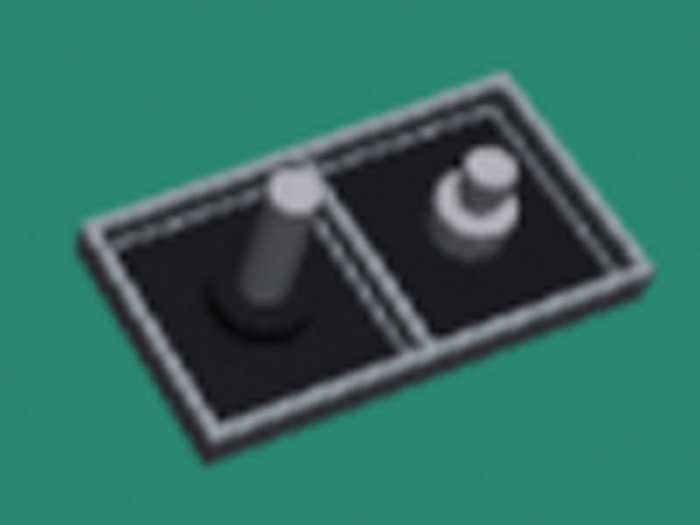

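Tray2 is filled, with both parts flat and upright. The sleeve is straight below the tool (.415,.179).

Emit:
{"name": "jog_arm", "arguments": {
  "plan": [
    [0.001, 0.04, 0, 0, 0],
    [0.001, 0.08, 0, 0, 0],
    [0.001, 0.12, 0, 0, 0],
    [0.001, 0.15, 0, 0, 0],
    [0.001, 0.168, 0, 0, 0],
    [0.001, 0.177, 0, 0, 0],
    [0.001, 0.177, 0, 0, 0],
    [0.001, 0.177, 0, 0, 0]
  ]
}}

```text
t: 27.8
eef_pos: [0.4155, 0.1797, 0.017]
orientation: [[-0.0, 0.001, -1.0], [1.0, 0.001, -0.0], [0.001, -1.0, -0.001]]
ft_force: [-0.2, 0.2, 0.8]
gripper_width: 0.0856
```

Emit:
{"name": "jog_arm", "arguments": {
  "plan": [
    [0, 0, 0, 0, 255],
    [0, 0, 0, 0, 255],
    [0, 0, 0, 0, 255],
    [0, 0, 0, 0, 255],
    [0, 0, 0, 0, 255],
    [0, 0, 0, 0, 255],
    [0, 0, 0, 0, 255]
  ]
}}

```text
t: 28.5
eef_pos: [0.4152, 0.1796, 0.0173]
orientation: [[-0.0, 0.001, -1.0], [1.0, 0.001, -0.0], [0.001, -1.0, -0.001]]
ft_force: [-1.4, -0.1, 5.7]
gripper_width: 0.0375
```

Emit:
{"name": "jog_arm", "arguments": {
  "plan": [
    [0, -0.005, 0, 0, 255],
    [0, -0.01, 0, 0, 255],
    [0, -0.02, 0, 0, 255],
    [0, -0.03, 0, 0, 255],
    [0, -0.03, 0, 0, 255],
    [0, -0.03, 0, 0, 255]
  ]
}}

```text
t: 29.1
eef_pos: [0.4147, 0.1795, 0.0466]
orientation: [[0.0, 0.001, -1.0], [1.0, 0.001, 0.0], [0.001, -1.0, -0.001]]
ft_force: [0.4, 0.1, -2.1]
gripper_width: 0.0371
```

```bash
python3 - <<'E'
from h import *
W=grab("wrist");save(W,"pics/r_w.png",(150,130,360,340),2.5);print(W["state"]["eef_pos"])
W=grab("side");save(W,"pics/r_s.png",(200,190,310,290),5)
E
```

```text
[0.4147475  0.17948115 0.04662273]
```

View pics/r_w.png

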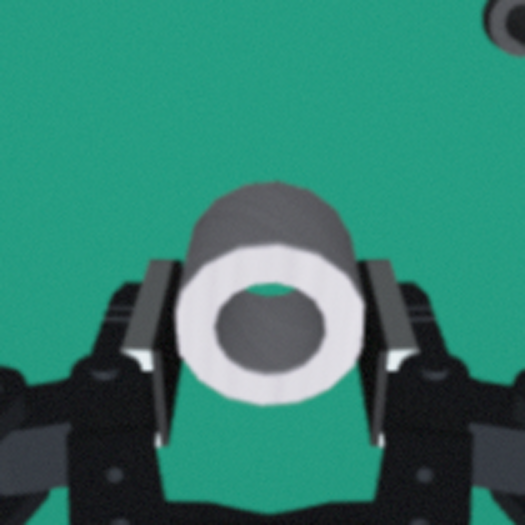

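View pics/r_s.png

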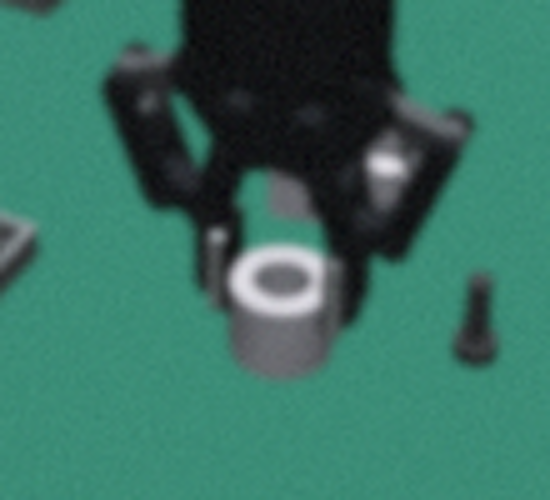

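Sleeve held. To the tray3 +y pocket (.6405,−.083).

Emit:
{"name": "jog_arm", "arguments": {
  "plan": [
    [0, -0.04, 0, 0, 255],
    [0, -0.08, 0, 0, 255],
    [-0.03, -0.11, -0.02, 0, 255],
    [-0.06, -0.11, -0.05, 0, 255],
    [-0.09, -0.11, -0.08, 0, 255],
    [-0.12, -0.11, -0.11, 0, 255],
    [-0.15, -0.11, -0.14, 0, 255],
    [-0.18, -0.11, -0.17, 0, 255],
    [-0.21, -0.11, -0.19, 0, 255],
    [-0.24, -0.11, -0.21, 0, 255]
  ]
}}

```text
t: 30.2
eef_pos: [0.6251, -0.0622, 0.155]
orientation: [[0.0, -0.002, -1.0], [1.0, -0.0, 0.0], [-0.0, -1.0, 0.002]]
ft_force: [1.1, 1.2, -1.4]
gripper_width: 0.0375
```

Emit:
{"name": "jog_arm", "arguments": {
  "plan": [
    [-0.022, 0, -0.016, 0, 255],
    [-0.022, 0, -0.016, 0, 255],
    [-0.022, 0, -0.016, 0, 255],
    [-0.022, 0, -0.016, 0, 255]
  ]
}}

```text
t: 30.6
eef_pos: [0.6401, -0.082, 0.1559]
orientation: [[-0.001, -0.001, -1.0], [1.0, 0.0, -0.001], [0.0, -1.0, 0.001]]
ft_force: [-0.4, 0.6, -1.3]
gripper_width: 0.0373
```

```bash
python3 - <<'E'
from h import *
W=grab("wrist");save(W,"pics/s_w.png");print(W["state"]["eef_pos"],W["state"]["ft_force"])
for p in [(.6405,-.083,.004)]: print(proj(W,p))
E
```

```text
[ 0.64012876 -0.08202475  0.15587819] [-0.36672586  0.6225124  -1.27946661]
[256.96350807 171.33778346]
```

View pics/s_w.png

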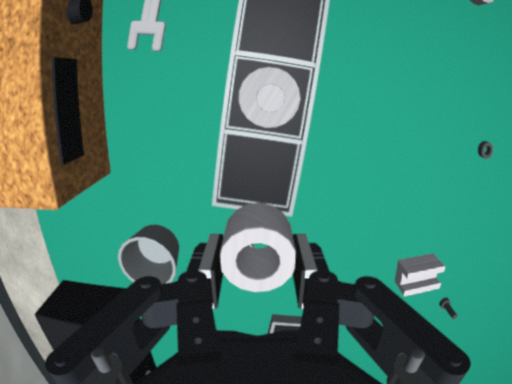

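Emit:
{"name": "jog_arm", "arguments": {
  "plan": [
    [-0.001, 0.04, 0, 0, 255],
    [-0.001, 0.075, 0, 0, 255],
    [-0.001, 0.1, 0, 0, 255],
    [-0.001, 0.115, 0, 0, 255],
    [-0.001, 0.125, 0, 0, 255],
    [-0.001, 0.129, 0, 0, 255],
    [-0.001, 0.131, 0, 0, 255],
    [-0.001, 0.132, 0, 0, 255],
    [-0.001, 0.133, 0, 0, 255],
    [-0.001, 0.133, 0, 0, 255]
  ]
}}

```text
t: 31.65
eef_pos: [0.6409, -0.0837, 0.0238]
orientation: [[0.0, 0.001, -1.0], [1.0, 0.0, 0.0], [0.0, -1.0, -0.001]]
ft_force: [0.4, -0.0, -1.6]
gripper_width: 0.0372
```

Emit:
{"name": "jog_arm", "arguments": {
  "plan": [
    [0, 0.0005, 0, 0, 255],
    [0, 0.001, 0, 0, 255],
    [0, 0.0015, 0, 0, 255],
    [0, 0.0015, 0, 0, 255]
  ]
}}

```text
t: 32.05
eef_pos: [0.6406, -0.0838, 0.0217]
orientation: [[0.0, -0.0, -1.0], [1.0, -0.0, 0.0], [-0.0, -1.0, 0.0]]
ft_force: [-0.4, -0.0, -1.2]
gripper_width: 0.0377
```

Emit:
{"name": "jog_arm", "arguments": {
  "plan": [
    [0, 0.0005, 0, 0, 255],
    [0, 0.001, 0, 0, 255],
    [0, 0.0012, 0, 0, 255],
    [0, 0.0012, 0, 0, 255]
  ]
}}

```text
t: 32.45
eef_pos: [0.6407, -0.0838, 0.0214]
orientation: [[-0.0, 0.0, -1.0], [1.0, -0.0, -0.0], [-0.0, -1.0, -0.0]]
ft_force: [-2.4, -0.3, 4.9]
gripper_width: 0.0376
```

On the floor. Releasing, then turning 83° on the way to the jaw block (measured yaw about 7°).

Emit:
{"name": "jog_arm", "arguments": {
  "plan": [
    [0, 0, 0, 0, 150],
    [0, 0, 0, 0, 100],
    [0, 0, 0, 0, 70],
    [0, 0, 0, 0, 70],
    [0, -0.01, 0, 0, 70],
    [0, -0.03, 0, 0, 70],
    [0, -0.07, 0, 0, 70],
    [0, -0.11, 0, 0, 70],
    [0, -0.15, 0, 0, 0],
    [0, -0.175, 0, 0, 0]
  ]
}}

```text
t: 33.45
eef_pos: [0.6417, -0.0841, 0.2004]
orientation: [[-0.0, 0.006, -1.0], [1.0, -0.001, -0.0], [-0.001, -1.0, -0.006]]
ft_force: [0.8, -0.0, -0.6]
gripper_width: 0.0854
```

Emit:
{"name": "jog_arm", "arguments": {
  "plan": [
    [0.02, 0, 0.03, 8, 0],
    [0.04, 0, 0.06, 16, 0],
    [0.06, 0, 0.09, 24, 0],
    [0.08, 0, 0.12, 32, 0],
    [0.1, 0, 0.15, 40, 0],
    [0.12, 0, 0.18, 48, 0],
    [0.134, 0, 0.2, 56, 0],
    [0.134, 0, 0.211, 64, 0],
    [0.134, 0, 0.211, 72, 0],
    [0.134, 0, 0.211, 80, 0]
  ]
}}

```text
t: 34.45
eef_pos: [0.4294, 0.0505, 0.1967]
orientation: [[0.986, 0.002, -0.169], [0.169, 0.001, 0.986], [0.002, -1.0, 0.0]]
ft_force: [0.2, 0.5, -0.3]
gripper_width: 0.0854
```

Emit:
{"name": "jog_arm", "arguments": {
  "plan": [
    [0, 0, 0, 3, 0],
    [0, 0, 0, 3, 0],
    [0, 0, 0, 3, 0],
    [0, 0, 0, 3, 0]
  ]
}}

```text
t: 34.85
eef_pos: [0.4297, 0.0503, 0.1958]
orientation: [[0.992, 0.0, -0.123], [0.123, 0.0, 0.992], [0.0, -1.0, 0.0]]
ft_force: [1.0, -0.3, -0.2]
gripper_width: 0.0854
```

```bash
python3 - <<'E'
from h import *
W=grab("wrist");save(W,"pics/t_w.png");s=W["state"];print(s["eef_pos"],s["orientation"].round(3).tolist(),s["joint_positions"].round(2))
S=grab("scene");save(S,"pics/t_s.png",(140,230,350,360),3.6)
E
```

```text
[0.4297084  0.05025168 0.19582691] [[0.992, 0.0, -0.123], [0.123, 0.0, 0.992], [0.0, -1.0, 0.0]] [ 0.48  0.04 -0.24  0.   -1.29 -1.93]
```

View pics/t_w.png

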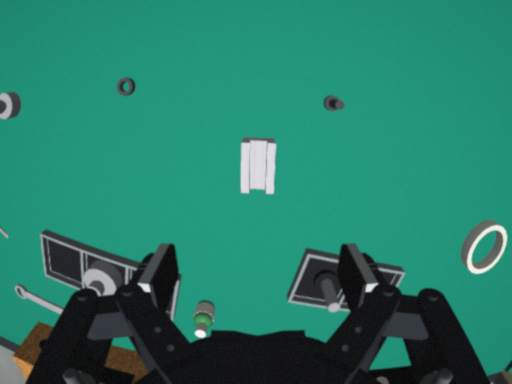

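View pics/t_s.png

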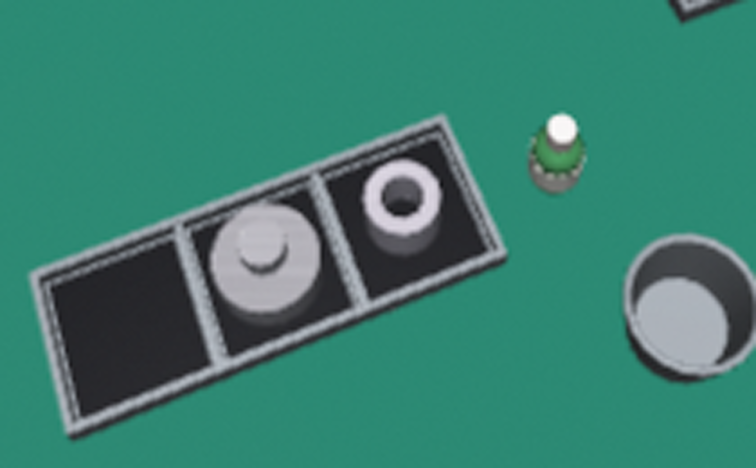

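Sleeve placed level. The jaw block appears square to the fingers at wrist (258,166). Checking its offset.

```bash
python3 - <<'E'
from h import *
W=grab("wrist");R=W["state"]["orientation"];p0=W["state"]["eef_pos"]
g=W["color"][120:210,215:300].min(2)>150
ys,xs=np.nonzero(g);pts=np.c_[xs+215,ys+120].astype(np.float32)
P=np.array([onplane(W,p,.034) for p in pts]);T=(P-p0)@R
r=cv2.minAreaRect((T[:,[0,2]]*1000).astype(np.float32));print("tool x,z mm",r, cv2.minAreaRect(pts))
E
```

```text
tool x,z mm ((-1.8945980072021484, -1.0751152038574219), (35.70734405517578, 57.834659576416016), 88.2405776977539) ((257.2827453613281, 166.43128967285156), (34.33254623413086, 52.398101806640625), 2.2906100749969482)
```

Footprint 36×58 mm at z=.034, offset (−2,−1) mm, within 2° of square. Descending.

Emit:
{"name": "jog_arm", "arguments": {
  "plan": [
    [-0.002, 0.04, -0.001, 0, 0],
    [-0.002, 0.08, -0.001, 0, 0],
    [-0.002, 0.12, -0.001, 0, 0],
    [-0.002, 0.15, -0.001, 0, 0],
    [-0.002, 0.17, -0.001, 0, 0],
    [-0.002, 0.18, -0.001, 0, 0],
    [-0.002, 0.18, -0.001, 0, 0],
    [-0.002, 0.18, -0.001, 0, 0]
  ]
}}

```text
t: 35.8
eef_pos: [0.4286, 0.0493, 0.0164]
orientation: [[0.992, 0.001, -0.122], [0.122, 0.0, 0.992], [0.001, -1.0, 0.0]]
ft_force: [0.4, -0.9, -0.2]
gripper_width: 0.0853
```

Emit:
{"name": "jog_arm", "arguments": {
  "plan": [
    [0, 0, 0, 0, 255],
    [0, 0, 0, 0, 255],
    [0, 0, 0, 0, 255],
    [0, 0, 0, 0, 255],
    [0, 0, 0, 0, 255],
    [0, 0, 0, 0, 255],
    [0, 0, 0, 0, 255]
  ]
}}

```text
t: 36.5
eef_pos: [0.4284, 0.0493, 0.0164]
orientation: [[0.992, 0.002, -0.122], [0.122, 0.0, 0.992], [0.002, -1.0, 0.0]]
ft_force: [-1.4, 0.4, 6.1]
gripper_width: 0.0349
```

Emit:
{"name": "jog_arm", "arguments": {
  "plan": [
    [0, -0.005, 0, 0, 255],
    [0, -0.01, 0, 0, 255],
    [0, -0.02, 0, 0, 255],
    [0, -0.03, 0, 0, 255],
    [0, -0.03, 0, 0, 255],
    [0, -0.03, 0, 0, 255]
  ]
}}

```text
t: 37.1
eef_pos: [0.4279, 0.0492, 0.0459]
orientation: [[0.993, 0.001, -0.122], [0.122, 0.001, 0.993], [0.001, -1.0, 0.0]]
ft_force: [0.9, -0.4, -1.8]
gripper_width: 0.0344
```

```bash
python3 - <<'E'
from h import *
W=grab("wrist");save(W,"pics/u_w.png",(150,130,360,340),2.5);print(W["state"]["eef_pos"])
W=grab("scene");save(W,"pics/u_s.png",(210,110,320,210),5)
E
```

```text
[0.42793662 0.04917125 0.04591879]
```

View pics/u_w.png

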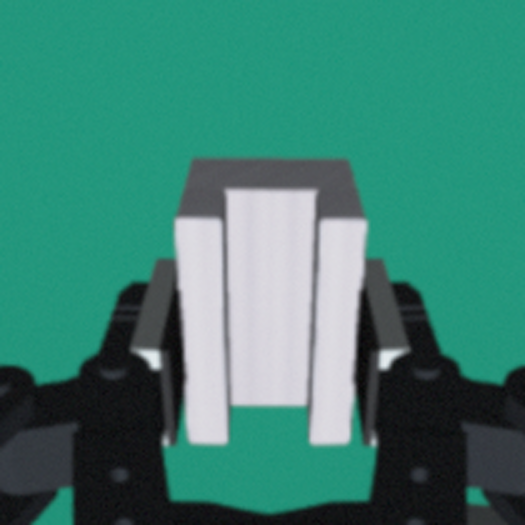

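View pics/u_s.png

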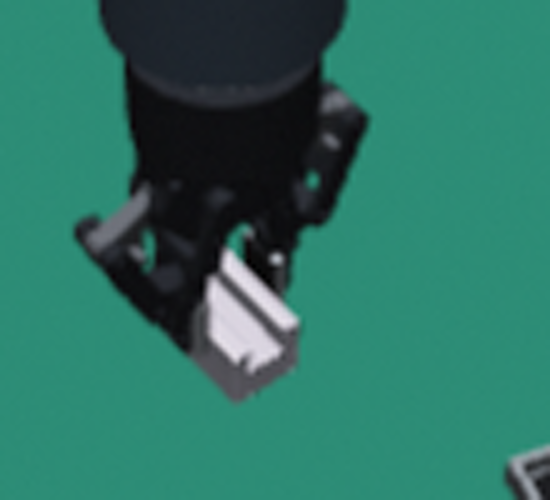

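Jaw block held. To the tray3 −y pocket (.6185,−.233): tool shift x +.155, z −.303, turn +15° to square with the tray.

Emit:
{"name": "jog_arm", "arguments": {
  "plan": [
    [0, -0.04, 0, 0, 255],
    [0, -0.08, 0, 0, 255],
    [0.02, -0.11, -0.03, 3, 255],
    [0.04, -0.11, -0.07, 6, 255],
    [0.06, -0.11, -0.11, 9, 255],
    [0.08, -0.11, -0.15, 12, 255],
    [0.1, -0.11, -0.19, 15, 255],
    [0.12, -0.11, -0.23, 15, 255],
    [0.14, -0.11, -0.27, 15, 255],
    [0.155, -0.11, -0.303, 15, 255]
  ]
}}

```text
t: 38.2
eef_pos: [0.6191, -0.2349, 0.154]
orientation: [[0.99, -0.002, 0.14], [-0.14, 0.0, 0.99], [-0.002, -1.0, 0.0]]
ft_force: [-0.2, 0.5, -1.7]
gripper_width: 0.0345
```

Emit:
{"name": "jog_arm", "arguments": {
  "plan": [
    [0, 0, 0, 0, 255],
    [0, 0, 0, 0, 255],
    [0, 0, 0, 0, 255],
    [0, 0, 0, 0, 255]
  ]
}}

```text
t: 38.6
eef_pos: [0.6183, -0.2319, 0.1558]
orientation: [[0.99, 0.0, 0.138], [-0.138, 0.0, 0.99], [0.0, -1.0, 0.0]]
ft_force: [0.4, -0.2, -0.2]
gripper_width: 0.0347
```

```bash
python3 - <<'E'
from h import *
W=grab("wrist");save(W,"pics/v_w.png");s=W["state"];print(s["eef_pos"],s["ft_force"],s["orientation"].round(3).tolist())
print(proj(W,(.6185,-.233,.004)), "tool delta",(np.array([.6185,-.233,0.0204])-s["eef_pos"])@s["orientation"])
E
```

```text
[ 0.61831961 -0.23187637  0.15583424] [ 0.42515554 -0.2413483  -0.24980048] [[0.99, 0.0, 0.138], [-0.138, 0.0, 0.99], [0.0, -1.0, 0.0]]
[257.44211276 171.4123819 ] tool delta [ 0.00032853  0.13543411 -0.00110556]
```

View pics/v_w.png

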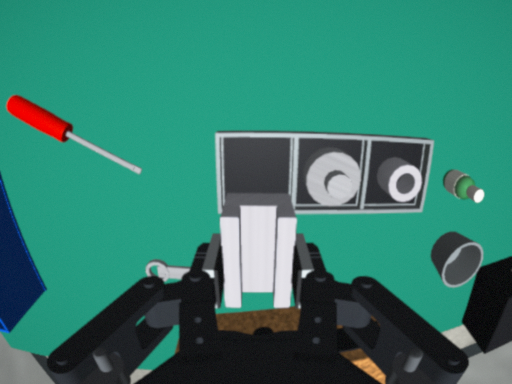

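Pocket centre projects on target and the block is square with the tray. Lowering.

Emit:
{"name": "jog_arm", "arguments": {
  "plan": [
    [0, 0.04, -0.001, 0, 255],
    [0, 0.075, -0.001, 0, 255],
    [0, 0.1, -0.001, 0, 255],
    [0, 0.115, -0.001, 0, 255],
    [0, 0.125, -0.001, 0, 255],
    [0, 0.129, -0.001, 0, 255],
    [0, 0.131, -0.001, 0, 255],
    [0, 0.132, -0.001, 0, 255],
    [0, 0.133, -0.001, 0, 255],
    [0, 0.133, -0.001, 0, 255]
  ]
}}

```text
t: 39.65
eef_pos: [0.6187, -0.2339, 0.0231]
orientation: [[0.99, 0.001, 0.139], [-0.139, -0.0, 0.99], [0.001, -1.0, 0.0]]
ft_force: [-0.0, 0.1, -1.8]
gripper_width: 0.0343
```

Emit:
{"name": "jog_arm", "arguments": {
  "plan": [
    [0, 0.0005, 0, 0, 255],
    [0, 0.001, 0, 0, 255],
    [0, 0.0015, 0, 0, 255],
    [0, 0.0015, 0, 0, 255]
  ]
}}

```text
t: 40.05
eef_pos: [0.6183, -0.2338, 0.021]
orientation: [[0.99, -0.0, 0.139], [-0.139, 0.0, 0.99], [-0.0, -1.0, 0.0]]
ft_force: [-0.3, 0.1, -1.7]
gripper_width: 0.0347
```

Emit:
{"name": "jog_arm", "arguments": {
  "plan": [
    [0, 0.0005, 0, 0, 255],
    [0, 0.001, 0, 0, 255],
    [0, 0.0012, 0, 0, 255],
    [0, 0.0012, 0, 0, 255]
  ]
}}

```text
t: 40.45
eef_pos: [0.6185, -0.2338, 0.0204]
orientation: [[0.99, 0.0, 0.139], [-0.139, -0.0, 0.99], [0.0, -1.0, -0.0]]
ft_force: [-2.4, 1.6, 3.2]
gripper_width: 0.0343
```

Floor contact. Opening only partly, to stay clear of the large weight, then rising.

Emit:
{"name": "jog_arm", "arguments": {
  "plan": [
    [0, 0, 0, 0, 115],
    [0, 0, 0, 0, 115],
    [0, 0, 0, 0, 115],
    [0, 0, 0, 0, 115],
    [0, -0.005, 0, 0, 115],
    [0, -0.015, 0, 0, 115],
    [0, -0.03, 0, 0, 115],
    [0, -0.06, 0, 0, 115],
    [0, -0.1, 0, 0, 115],
    [0, -0.15, 0, 0, 0]
  ]
}}

```text
t: 41.45
eef_pos: [0.6174, -0.2336, 0.1707]
orientation: [[0.99, -0.003, 0.139], [-0.139, 0.001, 0.99], [-0.003, -1.0, 0.0]]
ft_force: [1.5, -0.6, 0.4]
gripper_width: 0.06
```

Emit:
{"name": "jog_arm", "arguments": {
  "plan": [
    [-0.05, -0.03, 0.04, 0, 0],
    [-0.1, -0.03, 0.08, 0, 0],
    [-0.15, -0.03, 0.12, 0, 0],
    [-0.19, -0.03, 0.15, 0, 0],
    [-0.19, -0.03, 0.15, 0, 0],
    [-0.19, -0.03, 0.15, 0, 0],
    [-0.19, -0.03, 0.15, 0, 0]
  ]
}}

```text
t: 42.15
eef_pos: [0.4511, -0.0582, 0.2015]
orientation: [[0.991, 0.003, 0.137], [-0.137, 0.0, 0.991], [0.003, -1.0, 0.001]]
ft_force: [0.4, -0.7, 0.4]
gripper_width: 0.0857
```

```bash
python3 - <<'E'
from h import *
S=grab("scene");save(S,"pics/w_s.png",(140,170,400,360),3);D=grab("side");save(D,"pics/w_d.png",(120,130,340,300),3.5);W=grab("wrist");save(W,"pics/w_w.png");print(W["state"]["eef_pos"],W["state"]["t"])
for i,p in ((S,(94,238)),(D,(325,150))): print("mid",min(blobs(i),key=lambda b:np.hypot(*(b[1]-p)))[1])
E
```

```text
[ 0.45184841 -0.05911894  0.20060279] 42.25
mid [ 93.79710145 237.9942029 ]
mid [325.27884615 149.75480769]
```

View pics/w_s.png

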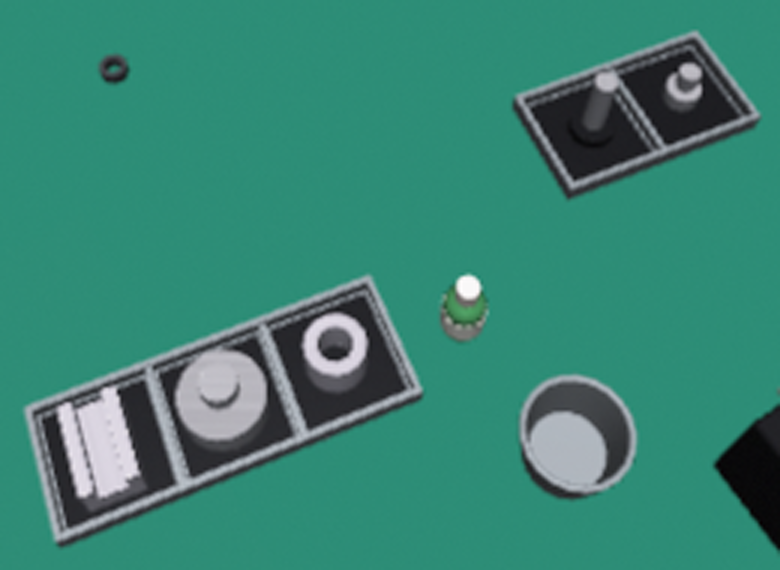

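View pics/w_d.png

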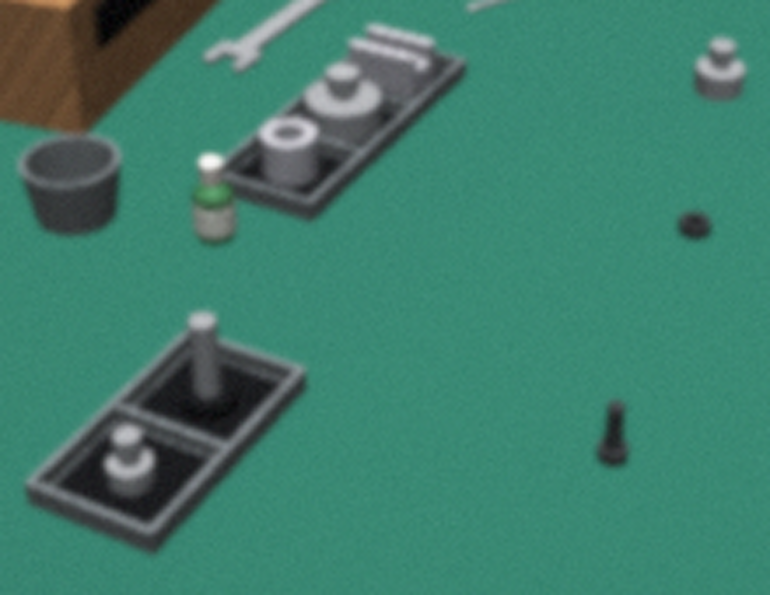

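View pics/w_w.png

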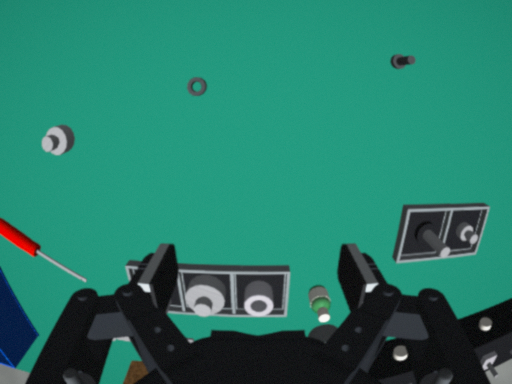

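All five parts sit in their pockets; the jaw block looks slightly left in the scene crop (98,445). Final numeric check in the tray frames.

```bash
python3 - <<'E'
from h import *
S=grab("scene");D=grab("side")
a=np.radians(-8.35);R=np.array([[np.cos(a),-np.sin(a)],[np.sin(a),np.cos(a)]])
T={"t3":np.array([.6295,-.158]),"t2":np.array([.589,.199])}
s=lambda x,y:(x/3+140,y/3+170); d=lambda x,y:(x/3.5+120,y/3.5+130)
for k,t,p,q in [("large knob top z.050","t3",s(218,380),d(343,76)),("sleeve top z.038","t3",s(335,344),d(289,133)),("jaw top z.038","t3",s(97,441),d(391,47)),("small knob top .038","t2",s(690,73),d(127,437)),("plunger top .066","t2",s(607,82),d(203,321))]:
    X,r=tri([(S,p),(D,q)]);print(k,X.round(4),np.round(r,1),"in tray",(R.T@(X[:2]-T[t])).round(4))
E
```

```text
large knob top z.050 [ 0.6259 -0.1577  0.0431] [0.9 0.9] in tray [-0.0036 -0.0002]
sleeve top z.038 [ 0.6384 -0.0847  0.0333] [1.7 1.7] in tray [-0.0018  0.0738]
jaw top z.038 [ 0.6175 -0.2351  0.0293] [0.6 0.6] in tray [-0.0007 -0.078 ]
small knob top .038 [0.5941 0.2388 0.0336] [1.7 1.7] in tray [-0.0007  0.0401]
plunger top .066 [0.5822 0.165  0.0628] [2.1 2.1] in tray [-0.0018 -0.0346]
```

```bash
python3 -c "
from plant import ticket,state
print(ticket.hand_in(),state()['t'])"
```

```text
the job is handed in; nothing more can be done
the job is handed in; nothing more can be done
```

I made up both kits and handed the job in after about 42 s of the 128 s allowed. The hand-in gives no verdict.

- **Three-pocket tray:** the large weight is in the middle pocket, the sleeve in the +y end and the jaw block in the −y end.
- **Two-pocket tray:** the small weight is in the +y pocket and the plunger in the −y pocket.
- **Set down:** I lowered each part until the force reading showed it resting on the floor, then released it.

**Last checks (scene and side views):**
- **Position:** all five parts are within about 4 mm of their pocket centres.
- **Upright:** all five look upright in the final pictures. I measured this only for the small weight, whose lean in the scene view matched an upright part.
- **Middle weight:** its image position is within about 0.1 pixel of where it started, in both views.

**Disagreement:** the heights triangulated from the two views at the end came out low, by 3–7 mm for four of the parts and 9 mm for the jaw block. Most of the same tops had already read 2–5 mm low on the bench. I put this down to rough pixel picks and camera calibration. The tool heights at floor contact, 4–4.1 mm above each part's grasp height, matched the 4 mm pocket floor.

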